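Pack and seal the sample carrier

TASK

Stand every sample jar that is out on the bench upright in its own pocket of the blue carrier tray, close the white lid, hook the latch's wire loop over the keeper on the lid and press the red lever down flat past its centre so that it locks. Then turn the black valve on the lid until its red pointer faces the red mark, and push the orange pump knob down through its soft stop to the stiff second stop and let it come back up. Do not knock over the bottles or the beaker.

Things in the scene. Friction and masses are not known exactly. Their poses are not given: they have to be found in the camera images.
- carrier: Sample carrier, fixed. Origin on the bench under the centre of the blue tray; -x to the latch side, +x to the lid hinge. Tray 110 mm square, inner floor 13 mm and rim 31 mm above the bench; two crossed 5 mm dividers as high as the rim make four 47 mm pockets centred at x, y = +-26 mm. Grey deck 8 mm thick under latch and pump, to x = -200 mm, y -53 to +97 mm
- jar_a: Squat amber sample jar with paper label and white screw cap, 30 mm diameter, 34 mm high, 40 g, standing on the bench; origin at the centre of its underside, z up to the cap. May be absent
- jar_b: Squat amber sample jar with paper label and white screw cap, 30 mm diameter, 34 mm high, 40 g, standing on the bench; origin at the centre of its underside, z up to the cap. May be absent
- jar_c: Squat amber sample jar with paper label and white screw cap, 30 mm diameter, 34 mm high, 40 g, standing on the bench; origin at the centre of its underside, z up to the cap. May be absent
- jar_d: Squat amber sample jar with paper label and white screw cap, 30 mm diameter, 34 mm high, 40 g, standing on the bench; origin at the centre of its underside, z up to the cap. May be absent
- lid (a joint): Lid hinge, rad: 0 shut on the tray, grows as it opens (at most 2.3, leaning back). Stiff: it stays where it is left (0.13 N m friction)
- lid_hinge (a point): Middle of the lid's hinge line (parallel to the carrier's y), at carrier x = +58 mm, 32 mm above the bench; axes turn with the lid
- lid_edge (a point): Middle of the lid's free top edge: 115 mm from the hinge along the lid's -x and 46 mm along its z (78 mm above the bench when shut). The lid is a white hood 114 x 114 x 46 mm, open below. Axes turn with the lid: z is the outward normal of its top face; parallel to the carrier's when shut
- keeper (a point): Seat of the keeper on the lid's front: where the centre of the loop's bar lies when pulled tight. Ledge 26 mm wide, its outer end a lip 20 mm wide, 4 mm thick, top 10 mm above this point; trough between lip and lid wall 18 mm. Lid shut: carrier x -70.5 mm, 46 mm above bench. Axes as the lid's (x from latch to hinge). Before the lever is pressed the bar may lie 0 to 12 mm along +x of here
- lever (a joint): Lever pivot, rad: 0 flat on the deck and locked, grows as it is raised towards the lid, at most 2.0 (1.57 = straight up). Friction 0.05 N m holds it where left. Pressed flat with the loop hooked it stretches the loop's spring up to 3.4 mm (17 N in the loop) and passes dead centre at 0.3 rad; a few N at the tip are enough
- latch_pivot (a point): Lever pivot, midway along its pin (the pin is parallel to the carrier's y): carrier x = -130 mm, y = 0, 30 mm above the bench
- lever_tip (a point): Middle of the free end of the red lever, on the face that is on top when flat; 60 mm from the pivot; lever 24 mm wide and 6 mm thick. When flat it points along the carrier's -x and this point is 36 mm above the bench. Axes turn with the lever (z is the normal of that face)
- loop_bar (a point): Middle of the loop's cross bar, which goes behind the keeper's lip. Wire 5 mm, wires 41 mm apart. The loop hinges on the lever on a pin 16 mm from the lever's pivot (33 deg below the lever's line, on the tip side), 74 mm from the bar. It stands where left when steep (over 1.1 rad), else it drops by its weight. Axes turn with it: x from pin to bar, y along bar, z up when it lies over the keeper
- loop_tab (a point): Centre of the loop's red grip ball, 16 mm diameter, on a 6 mm stem that stands up (z) from a 5 mm cross wire between the loop's wires, 26 mm from the bar towards the hinge pin; the centre is 18 mm above the wires' plane. Axes as the loop's. Pinched along y it swings freely between the fingers; keep the fingertips less than 14 mm below the centre, clear of the wires
- loop (a joint): Loop hinge on the lever, rad. The loop's slope above the level (bar end up, towards the lid) is this joint minus lever; about 0.3 when latched
- valve (a joint): Valve on the lid, rad: 0 with the pointer at the mark, grows anticlockwise seen from above the lid; from -0.3 to 1.9. Friction 0.04 N m
- valve_grip (a point): Grip point of the black valve's bar, on its vertical axis, 14 mm above the lid's top. Bar 34 mm long (this frame's x), 12 mm wide (y), its top 24 mm above the lid, on a round collar 34 mm wide and 6 mm high; the red pointer is at its -x end; turns with the valve
- valve_mark (a point): Red mark on the lid's top, 33 mm from the valve's axis towards the latch
- pump_top (a point): Centre of the top of the orange pump knob, 26 mm diameter, 67 mm above the bench at rest. It goes down 8 mm softly (1 to 4 N), then 4 mm more against a stiff second spring (9 to 14 N) to its end
- pump (a joint): Soft stage of the pump, m pressed: 0 up to 0.008
- pump_stiff (a joint): Stiff second stage of the pump, m pressed: 0 up to 0.004
- reagent: Amber dropping bottle with white cap, 44 mm diameter, 88 mm high; bystander; origin under its centre
- acid: White bottle with blue cap, 68 mm diameter, 160 mm high; bystander; origin under its centre. The tall cream instrument behind it (346 mm high) has its front at world x = 0.556 for y from -0.265 to -0.54, and at x = 0.62 further left: keep the arm and gripper clear of it
- beaker: Small clear plastic beaker, 49 mm diameter, 60 mm high; bystander; origin under its centre

How it is judged:
By the outcome, as a careful person would: the job done as asked, in the order asked, and still so for the second after the job is handed in, with the robot touching nothing.
Of jar_a, jar_b, jar_c, jar_d only 3 to 4 are there at a start; the rules pass over those that are not, and their reading is None.
At some moment in a run one of jar_a, jar_b, jar_c, jar_d may be knocked a few centimetres aside while the robot is not near it.
Once in a run the grip may slacken for a moment while it holds something.
It also fails if it takes over 208 s, if anything falls off the work surface, if the arm or the gripper's body presses on something with over 40 N, if the wrist force passes 120 N, or if a joint passes its speed limit or range.

ROBOT

A 6-joint arm with a two-finger parallel gripper is mounted at the origin on a cart in front of the work surface, level with it; the furniture and walls round the work are solid. World frame = base frame: x ahead of the robot, y to its left, z up, the work surface at z = 0. Lengths are in m, angles in rad, forces in N, time in s.
With the tool pointing down it reaches from about 0.325 to 0.9 m from the base axis. Payload 6.1 kg.
Tool frame: the origin (TCP) lies midway between the tips of the shut fingers; the grasp point (between the pads) lies 19 mm behind it; z points along the fingers, y is the direction in which the jaws open and shut (so a half turn about z gives the same grasp; the last joint's range is limited). The gripper opens to 85 mm and grips with 20 to 120 N. Pads are 22 mm wide; open, the fingers measure 114 mm over their backs; the gripper's body (76 mm by 85 mm) begins 54 mm behind the grasp point. The pads swing forward as they close: fully open they stand 13 mm farther back than shut.
Start: joints at [-1.282, 0.22, 1.526, -0, 1.395, -0.126], TCP at [0.252, -0.572, 0.231] pointing down, gripper open.
Joint ranges: [-2.98, 2.98], [-0.91, 2.08], [0.09, 2.57], [-1.24, 4.39], [0.2, 2.65], [-2.68, 2.68]. Speed limits (rad/s): [2.57, 2.57, 3.01, 3.14, 3.14, 3.14].

INTERFACE

Orientations are given as [roll, pitch, yaw] about the fixed x, y, z axes, in that order (R = Rz(yaw) Ry(pitch) Rx(roll)).
In Python, from station import env gives the robot as it stands.
- The arm moves only by the shell command python3 -m pendant 'ROWS' [FORCE]. ROWS is JSON, a list of rows, each an object with "xyz": the shift along the tool's x, y, z in units of 30 mm (1.0 is 30 mm), a list of three; "roll": the turn about the tool's z in rad; "claw": the finger opening in mm, from 0 to 85.4. A call has 1 to 8 rows; each row shifts and turns the pose as measured when the row begins, along the tool's axes as they then stand; what a row does not reach is not made up. A row lasts 1/10 s, in which the tool goes at most 50 mm and 8.59 degrees, less where a joint would pass 70% of its speed; a pose out of reach is approached as far as the arm can. A call is refused whole if a number of a shift passes 1 or a number of a turn 0.15, either way. A call with a gripper value outside its range is refused whole. The fingers move at their own pace and stop on an object; FORCE is the grip in N (left out, the last holds). Time passes only in rows, so rows that do not move let the fingers close. It gives the time, the measured TCP pose, the force and the opening at its end, in the units of the state.
- env.observe(): the state, without advancing time (a new reading comes with each control period).
- env.camera(name): name is "scene" or "top"; returns the picture (400x640x3 uint8, blue, green, red); there is no depth.
- env.camera_params(name): a dict with "K" (3x3 intrinsics, pixels), "D" ([k1, k2, p1, p2, k3] as OpenCV has them; the pictures are not rectified), "world_to_cam" (4x4, takes a point from world to camera coordinates). Camera axes: x right, y up, looking along -z (the intrinsics and any distortion apply to the point x, -y, -z); pixel columns grow to the right and rows downward; lengths in m; the calibration is good to about 2 mm. A picture is of the moment at which its call begins. camera_params takes no time and is no camera call.
- env.close_job(): hands the job in, once; it reports no verdict.
The state is a dict: "clock": time; "qpos": joint angles; "joint_vel": joint speeds; "joint_efforts": joint torques, N m; "eef_pos": TCP position; "ee_rot": TCP orientation; "force": force on the tool from outside, world axes, zero at the start; "moment": the same for the moment, N m; "finger_gap": opening from 0.0 (shut) to 1.0 (fully open).
Only numpy, scipy, OpenCV 4.12 (cv2) and the standard library are available. Lean on these libraries where they do the work, as an engineer would, in place of code of your own. Each camera call takes 0.05 s, during which the arm holds its last target. There are 200 camera calls.

## Working session

There is one attempt and no reset: what is moved stays moved. The work goes in short steps, Python scripts to look and compute and a shell command to move; the robot and the scene stay as the last step left them, time stands still between calls to the robot, and variables do not carry over. Pictures are saved under pics/ and viewed, about 12 in all and at most 16, crops included, and the job is handed in when it is done.

```bash
ls; mkdir -p pics
python3 - <<'E'
from station import env
import cv2
print(env.observe())
for n in("scene","top"):
    cv2.imwrite(f"pics/{n}0.png",env.camera(n))
    p=env.camera_params(n);print(n,p)
E
```

```text
pics
{'clock': 0.0, 'qpos': array([-1.28210255e+00,  2.21227006e-01,  1.52762268e+00, -1.31595492e-06,
        1.39469659e+00, -1.26120254e-01]), 'joint_vel': array([-0.00022675, -0.00028114,  0.00114831, -0.0008418 ,  0.00027064,
       -0.00036864]), 'joint_efforts': array([ 5.70312877e-04, -4.96889842e+01, -3.89393520e+01, -1.40673042e-04,
        1.10195868e-02, -2.05597894e-05]), 'eef_pos': array([ 0.25169707, -0.57141286,  0.23019258]), 'ee_rot': array([-3.13965439e+00, -2.44453037e-04,  4.14814024e-01]), 'force': array([-0.37072735, -0.77665491, -0.33455777]), 'moment': array([0.04214796, 0.02522062, 0.0225989 ]), 'finger_gap': 0.9984627019291836}
scene {'K': array([[444.31516512,   0.        , 314.67814596],
       [  0.        , 444.31516512, 200.33935456],
       [  0.        ,   0.        ,   1.        ]]), 'D': array([-0.03591952,  0.        ,  0.        ,  0.        ,  0.        ]), 'world_to_cam': array([[ 0.50483378, -0.86285399, -0.02501685, -0.27265809],
       [ 0.40602403,  0.2117798 ,  0.8889847 , -0.25788954],
       [-0.76176594, -0.45894695,  0.45725305, -0.96869482],
       [ 0.        ,  0.        ,  0.        ,  1.        ]])}
top {'K': array([[428.01785279,   0.        , 314.84240529],
       [  0.        , 428.01785279, 200.91782032],
       [  0.        ,   0.        ,   1.        ]]), 'D': array([-0.06408806,  0.        ,  0.        ,  0.        ,  0.        ]), 'world_to_cam': array([[ 0.02469834, -0.99844032,  0.0500691 , -0.07930176],
       [ 0.98690867,  0.03233661,  0.15800515, -0.44857682],
       [-0.15937778,  0.04551117,  0.98616807, -1.57734966],
       [ 0.        ,  0.        ,  0.        ,  1.        ]])}
```

View pics/scene0.png

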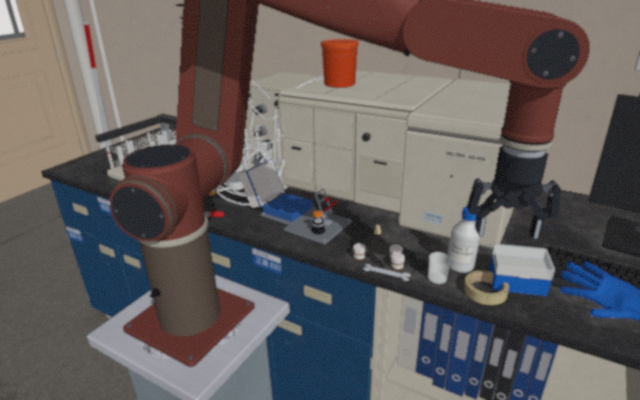

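View pics/top0.png

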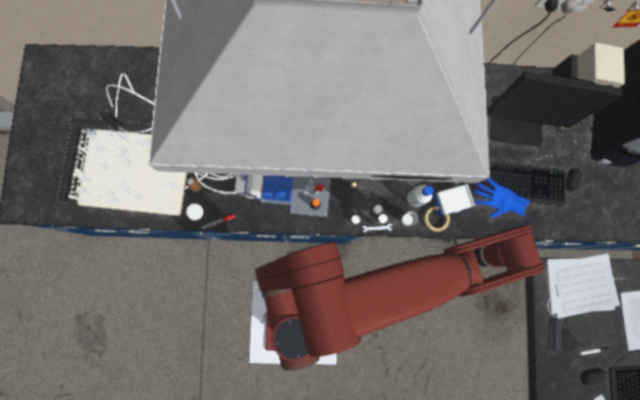

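```bash
cat > h.py <<'E'
import numpy as np, cv2
from station import env
F=np.diag([1.,-1,-1])
def cam(n):
    p=env.camera_params(n);W=np.array(p["world_to_cam"]);return np.array(p["K"]),np.array(p["D"]),F@W[:3,:3],F@W[:3,3]
def proj(n,P):
    K,D,R,t=cam(n);return cv2.projectPoints(np.atleast_2d(np.array(P,float)),cv2.Rodrigues(R)[0],t,K,D)[0].reshape(-1,2)
def back(n,uv,z):
    K,D,R,t=cam(n);q=cv2.undistortPoints(np.array([[uv]],float),K,D).ravel()
    d=R.T@np.array([q[0],q[1],1]);c=-R.T@t;return c+d*(z-c[2])/d[2]
def crop(n,x0,y0,w,h,s,name,img=None):
    im=env.camera(n) if img is None else img
    cv2.imwrite(f"pics/{name}.png",cv2.resize(im[y0:y0+h,x0:x0+w],None,fx=s,fy=s,interpolation=cv2.INTER_CUBIC))
E
python3 - <<'E'
from h import *
a=cv2.imread("pics/scene0.png");b=cv2.imread("pics/top0.png")
A=cv2.resize(a[165:295,220:486],None,fx=3,fy=3,interpolation=cv2.INTER_CUBIC)
B=cv2.resize(b[165:235,225:445],(798,254),interpolation=cv2.INTER_CUBIC)
C=np.zeros((A.shape[0]+4,798,3),np.uint8);C[:A.shape[0]]=A
cv2.imwrite("pics/c0.png",A);cv2.imwrite("pics/c1.png",B)
cv2.imwrite("pics/c01.png",cv2.resize(np.vstack([A,B]),None,fx=0.93,fy=0.93))
E
```

```text
(no output)
```

View pics/c01.png

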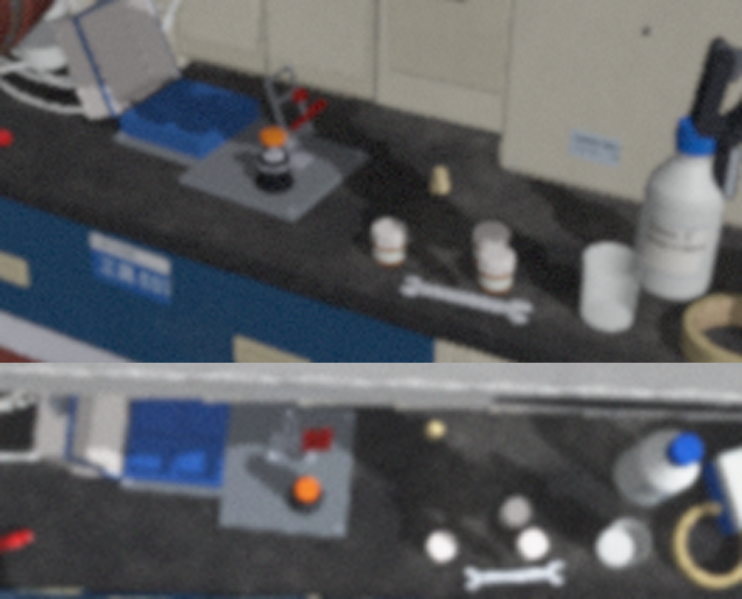

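Run:
```python
from h import *
T=lambda u,v:(225+u/3.373,165+(v-362.7)/3.373)
S=lambda u,v:(220+u/2.79,165+v/2.79)
def show(n,t,s,z):
    print(n, 'top' ,t and back('top',T(*t),z).round(3),'scene',s and back('scene',S(*s),z).round(3))
show('j1',(441,546),(388,227),.034)
show('j2',(533,544),(497,256),.034)
show('j3',(515,511),(491,233),.034)
show('pump',(307,489),(272,134),.067)
show('beaker top',(620,543),(608,252),.06)
show('acid cap',(685,448),(697,130),.16)
show('cork',(436,428),(441,172),.02)
show('trayFR',(222,486),(197,152),.031)
show('trayFL',(125,476),(122,136),.031)
show('trayBR',(229,403),(262,101),.031)
show('deckFR',(346,535),(294,216),.008)
show('deckFL',(220,526),(183,178),.008)
show('deckBR',(355,408),(368,157),.008)
print(back('top',(194,212),.0),back('top',(194,212),.088),back('top',(194,185),.0))
```

```text
j1 top [ 0.386 -0.223  0.034] scene [ 0.385 -0.224  0.034]
j2 top [ 0.391 -0.327  0.034] scene [ 0.388 -0.329  0.034]
j3 top [ 0.428 -0.307  0.034] scene [ 0.421 -0.311  0.034]
pump top [ 0.44  -0.07   0.067] scene [ 0.438 -0.071  0.067]
beaker top top [ 0.392 -0.42   0.06 ] scene [ 0.402 -0.422  0.06 ]
acid cap top [ 0.482 -0.463  0.16 ] scene [ 0.465 -0.469  0.16 ]
cork top [ 0.523 -0.218  0.02 ] scene [ 0.522 -0.219  0.02 ]
trayFR top [0.446 0.024 0.031] scene [0.425 0.012 0.031]
trayFL top [0.454 0.133 0.031] scene [0.416 0.102 0.031]
trayBR top [0.542 0.019 0.031] scene [0.555 0.011 0.031]
deckFR top [ 0.398 -0.118  0.008] scene [ 0.396 -0.118  0.008]
deckFL top [0.404 0.025 0.008] scene [0.406 0.018 0.008]
deckBR top [ 0.546 -0.125  0.008] scene [ 0.534 -0.131  0.008]
[0.39888427 0.39180687 0.        ] [0.38778613 0.37104303 0.088     ] [0.50355679 0.39906609 0.        ]
```

```bash
cat >> h.py <<'E'
from scipy.spatial.transform import Rotation as Ro
def st():
    o=env.observe();e=o["ee_rot"]
    print("t %.1f"%o["clock"],"tcp",o["eef_pos"].round(4),"rpy",np.round(e,3),"F",o["force"].round(1),"gap %.1f"%(o["finger_gap"]*85.4));return o
def go(x,y,z,yaw=None):
    """units of 30mm in the present tool axes; roll first turns to yaw, then shift given in the turned axes"""
    o=st();R=Ro.from_euler('xyz',o["ee_rot"]);d=(np.array([x,y,z])-o["eef_pos"])/.03
    print("now axes",R.inv().apply(d).round(2))
    if yaw is not None:
        r=(o["ee_rot"][2]-yaw+np.pi/2)%np.pi-np.pi/2
        R2=R*Ro.from_rotvec([0,0,r]);print("roll %.3f"%r,"then axes",R2.inv().apply(d).round(2),"q6 %.2f"%o["qpos"][5])
E
python3 -c "
from h import *
go(.389,-.328,.10,.47)"
```

```text
t 0.1 tcp [ 0.2517 -0.5715  0.2303] rpy [-3.14  -0.     0.415] F [-0.2 -0.3  0.1] gap 85.2
now axes [ 7.46 -5.58  4.35]
roll -0.055 then axes [ 7.75 -5.16  4.35] q6 -0.13
```

```bash
python3 -m pendant '[{"xyz":[0.93,-0.7,0.1],"roll":0,"claw":60},{"xyz":[0.93,-0.7,0.1],"roll":0,"claw":60},{"xyz":[0.93,-0.7,0.1],"roll":0,"claw":60},{"xyz":[0.93,-0.7,0.2],"roll":0,"claw":60},{"xyz":[0.93,-0.7,0.2],"roll":0,"claw":60},{"xyz":[0.93,-0.7,0.3],"roll":0,"claw":60},{"xyz":[0.93,-0.7,0.5],"roll":-0.03,"claw":60},{"xyz":[0.93,-0.7,0.5],"roll":-0.03,"claw":60}]' 40; python3 -c "
from h import *
go(.389,-.328,.10,.47)"
```

```text
clock: 0.9
eef_pos: [0.3891, -0.3219, 0.1669]
ee_rot: [-3.139, -0.0, 0.468]
force: [0.9, 0.3, 0.1]
finger_gap: 0.705
t 0.9 tcp [ 0.3891 -0.3219  0.1669] rpy [-3.139 -0.     0.468] F [0.9 0.3 0.1] gap 60.2
now axes [-0.09  0.19  2.23]
roll -0.002 then axes [-0.1   0.19  2.23] q6 0.25
```

```bash
python3 -m pendant '[{"xyz":[-0.1,0.19,0.8],"roll":0,"claw":60},{"xyz":[0,0,0.8],"roll":0,"claw":60},{"xyz":[0,0,0],"roll":0,"claw":60}]'
python3 - <<'E'
from h import *
o=st()
a=env.camera('scene');cv2.imwrite('pics/s1.png',a)
b=env.camera('top');cv2.imwrite('pics/t1.png',b)
A=cv2.resize(a[150:300,150:480],None,fx=2.4,fy=2.4,interpolation=cv2.INTER_CUBIC)
B=cv2.resize(b[165:235,160:490],None,fx=2.4,fy=2.4,interpolation=cv2.INTER_CUBIC)
cv2.imwrite('pics/v1.png',np.vstack([A,B]))
E
```

```text
clock: 1.2
eef_pos: [0.39, -0.3214, 0.1148]
ee_rot: [-3.134, -0.0, 0.476]
force: [0.2, 0.7, -0.3]
finger_gap: 0.704
t 1.2 tcp [ 0.39   -0.3214  0.1148] rpy [-3.134 -0.     0.476] F [ 0.2  0.7 -0.3] gap 60.2
```

View pics/v1.png

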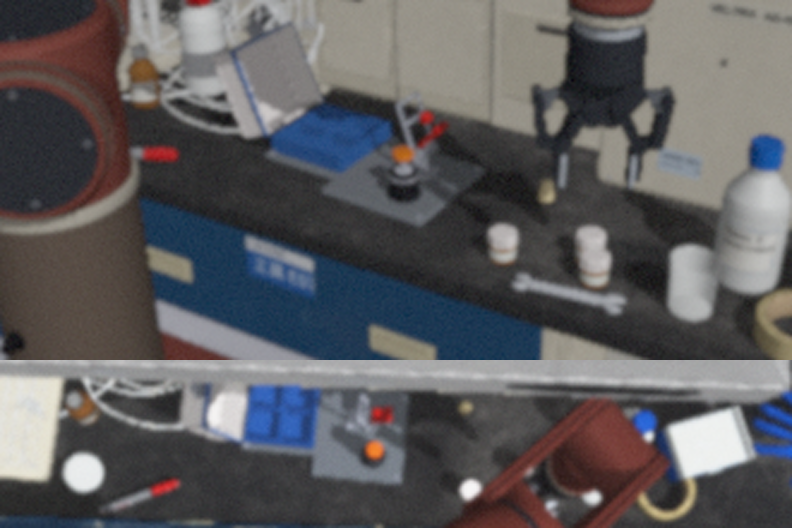

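```bash
python3 -m pendant '[{"xyz":[-0.1,0.19,0.3],"roll":0,"claw":60},{"xyz":[0,0,0.6],"roll":0,"claw":60},{"xyz":[0,0,0.6],"roll":0,"claw":60},{"xyz":[0,0,0.4],"roll":0,"claw":60},{"xyz":[0,0,0],"roll":0,"claw":60}]'; python3 -c "
from h import *
go(.389,-.328,.016,.48)"
```

```text
clock: 1.8
eef_pos: [0.3942, -0.3377, 0.0652]
ee_rot: [3.131, -0.004, 0.473]
force: [-0.4, 0.5, -0.8]
finger_gap: 0.7
t 1.8 tcp [ 0.3942 -0.3377  0.0652] rpy [ 3.131 -0.004  0.473] F [-0.4  0.5 -0.8] gap 59.7
now axes [-0.01 -0.38  1.64]
roll -0.007 then axes [-0.01 -0.38  1.64] q6 0.24
```

```bash
python3 -m pendant '[{"xyz":[0,-0.2,0.1],"roll":0,"claw":60},{"xyz":[0,-0.1,0.1],"roll":0,"claw":60},{"xyz":[0,0,0],"roll":0,"claw":60}]'; python3 -c "
from h import *
go(.389,-.328,.016,.48)"
```

```text
clock: 2.1
eef_pos: [0.3905, -0.3307, 0.0605]
ee_rot: [3.128, -0.004, 0.472]
force: [-0.4, -1.0, -0.2]
finger_gap: 0.705
t 2.1 tcp [ 0.3905 -0.3307  0.0605] rpy [ 3.128 -0.004  0.472] F [-0.4 -1.  -0.2] gap 60.2
now axes [-0.01 -0.12  1.48]
roll -0.008 then axes [-0.01 -0.12  1.48] q6 0.24
```

```bash
python3 -m pendant '[{"xyz":[0,-0.1,0.5],"roll":0,"claw":60},{"xyz":[0,0,0.6],"roll":0,"claw":60},{"xyz":[0,0,0.3],"roll":0,"claw":60},{"xyz":[0,0,0.1],"roll":0,"claw":60},{"xyz":[0,0,0],"roll":0,"claw":60}]'; python3 -c "
from h import *
go(.389,-.328,.016,.48)"
```

```text
clock: 2.6
eef_pos: [0.3917, -0.3303, 0.0177]
ee_rot: [3.122, -0.006, 0.473]
force: [-0.6, 0.4, -0.5]
finger_gap: 0.705
t 2.6 tcp [ 0.3917 -0.3303  0.0177] rpy [ 3.122 -0.006  0.473] F [-0.6  0.4 -0.5] gap 60.2
now axes [-0.05 -0.11  0.05]
roll -0.007 then axes [-0.05 -0.11  0.05] q6 0.24
```

```bash
python3 -m pendant '[{"xyz":[0,0,0],"roll":0,"claw":24},{"xyz":[0,0,0],"roll":0,"claw":24},{"xyz":[0,0,0],"roll":0,"claw":24},{"xyz":[0,0,0],"roll":0,"claw":24},{"xyz":[0,0,0],"roll":0,"claw":24}]' 40; python3 -c "
from h import *
go(.389,-.328,.016,.48)"
```

```text
clock: 3.1
eef_pos: [0.393, -0.3317, 0.0202]
ee_rot: [3.118, -0.007, 0.473]
force: [0.3, -0.5, -0.9]
finger_gap: 0.332
t 3.1 tcp [ 0.393  -0.3317  0.0202] rpy [ 3.118 -0.007  0.473] F [ 0.3 -0.5 -0.9] gap 28.4
now axes [-0.06 -0.18  0.14]
roll -0.007 then axes [-0.06 -0.18  0.14] q6 0.24
```

```bash
python3 -m pendant '[{"xyz":[0,0,-0.3],"roll":0,"claw":24},{"xyz":[0,0,-0.6],"roll":0,"claw":24},{"xyz":[0,0,-0.8],"roll":0,"claw":24},{"xyz":[0,0,-0.8],"roll":0,"claw":24},{"xyz":[0,0,-0.8],"roll":0,"claw":24},{"xyz":[0,0,-0.6],"roll":0,"claw":24}]'
cat > fit.py <<'E'
from h import *
from scipy.optimize import least_squares
T=lambda u,v:(160+u/2.4,165+(v-360)/2.4)
S=lambda u,v:(220+u/2.79,165+v/2.79)
S2=lambda u,v:(150+u/2.4,150+v/2.4)
T0=lambda u,v:(225+u/3.373,165+(v-362.7)/3.373)
# carrier-frame pts (x,y,z) -> pixels
obs=[('top',(-200,97,8),T(402,483)),('top',(-200,-53,8),T(409,393)),('top',(-55,55,31),T(318,450)),('top',(55,55,31),T(243,443)),
('top',(-200,97,8),T0(346,535)),('top',(-200,-53,8),T0(355,408)),('top',(-55,55,31),T0(222,486)),
('scene',(-200,97,8),S(294,216)),('scene',(-200,-53,8),S(368,157)),('scene',(-55,55,31),S(197,139)),('scene',(-55,-55,31),S(262,101)),('scene',(-55,55,31),S2(346,142)),('scene',(-55,-55,31),S2(390,118)),('scene',(-200,97,8),S2(419,222)),('scene',(-200,-53,8),S2(484,172))]
def c2w(p,P):
    P=np.atleast_2d(P)/1000.;c,s=np.cos(p[2]),np.sin(p[2]);return np.c_[p[0]+c*P[:,0]-s*P[:,1],p[1]+s*P[:,0]+c*P[:,1],P[:,2]]
def res(p): return np.concatenate([proj(n,c2w(p,P))[0]-uv for n,P,uv in obs])
if __name__=="__main__":
    r=least_squares(res,[.506,.075,1.5],loss='soft_l1');print(r.x.round(4));print(res(r.x).reshape(-1,2).round(1).tolist())
    for P in [(-26,26,0),(-26,-26,0),(26,26,0),(26,-26,0),(-130,0,30)]: print(P,c2w(r.x,P).round(4))
    go(*c2w(r.x,(-26,26,110))[0])
E
python3 fit.py
```

```text
clock: 3.7
eef_pos: [0.389, -0.3273, 0.1404]
ee_rot: [3.125, -0.005, 0.473]
force: [-0.7, 0.1, -0.3]
finger_gap: 0.328
[0.5049 0.0756 1.5075]
[[0.0, 0.6], [0.3, -0.1], [-1.7, -1.0], [0.5, -0.8], [-0.1, 0.7], [0.5, 0.2], [-0.0, -0.1], [-0.3, 0.1], [0.5, -2.0], [0.6, 0.4], [-1.6, -0.6], [-2.9, 6.1], [-0.2, 1.4], [0.5, 0.0], [0.7, -2.4]]
(-26, 26, 0) [[0.4773 0.0513 0.    ]]
(-26, -26, 0) [[0.5292 0.0481 0.    ]]
(26, 26, 0) [[0.4806 0.1032 0.    ]]
(26, -26, 0) [[0.5325 0.0999 0.    ]]
(-130, 0, 30) [[ 0.4967 -0.0541  0.03  ]]
t 3.7 tcp [ 0.389  -0.3273  0.1404] rpy [ 3.125 -0.005  0.473] F [-0.7  0.1 -0.3] gap 28.0
now axes [ 8.37 -9.91  0.89]
```

```bash
python3 -m pendant '[{"xyz":[0.5,-0.4,-0.5],"roll":0,"claw":24},{"xyz":[0.82,-0.75,-0.5],"roll":0,"claw":24},{"xyz":[0.82,-0.75,-0.3],"roll":0,"claw":24},{"xyz":[0.82,-0.75,0],"roll":0,"claw":24},{"xyz":[0.82,-0.75,0],"roll":0,"claw":24},{"xyz":[0.82,-0.75,0],"roll":0,"claw":24},{"xyz":[0.82,-0.75,0],"roll":0,"claw":24},{"xyz":[0.82,-0.75,0],"roll":0,"claw":24}]';  python3 -m pendant '[{"xyz":[0.82,-0.75,0],"roll":0,"claw":24},{"xyz":[0.82,-0.75,0],"roll":0,"claw":24},{"xyz":[0.7,-0.65,0],"roll":0,"claw":24},{"xyz":[0.4,-0.4,0],"roll":0,"claw":24},{"xyz":[0.1,-0.1,0],"roll":0,"claw":24},{"xyz":[0,0,0],"roll":0,"claw":24}]'; python3 -c "
from h import *
go(.5292,.0481,.11)"
```

```text
clock: 4.5
eef_pos: [0.4826, -0.0884, 0.1898]
ee_rot: [3.11, -0.012, 0.464]
force: [0.2, 0.4, -1.0]
finger_gap: 0.329
clock: 5.1
eef_pos: [0.5247, 0.0297, 0.1923]
ee_rot: [3.108, -0.015, 0.47]
force: [-1.6, -0.6, -0.2]
finger_gap: 0.333
t 5.1 tcp [0.5247 0.0297 0.1923] rpy [ 3.108 -0.015  0.47 ] F [-1.6 -0.6 -0.2] gap 28.4
now axes [ 0.37 -0.57  2.73]
```

```bash
python3 -m pendant '[{"xyz":[0.3,-0.45,0.3],"roll":0,"claw":24},{"xyz":[0.07,-0.1,0.6],"roll":0,"claw":24},{"xyz":[0,0,0.8],"roll":0,"claw":24},{"xyz":[0,0,0.7],"roll":0,"claw":24},{"xyz":[0,0,0.3],"roll":0,"claw":24}]'; python3 -c "
from h import *
go(.5292,.0481,.034)
a=env.camera('scene');cv2.imwrite('pics/s2.png',a)
crop('scene',200,110,180,150,4,'v2',a)"
```

```text
clock: 5.6
eef_pos: [0.5311, 0.0428, 0.1127]
ee_rot: [3.103, -0.02, 0.466]
force: [0.0, 0.8, -1.1]
finger_gap: 0.331
t 5.6 tcp [0.5311 0.0428 0.1127] rpy [ 3.103 -0.02   0.466] F [ 0.   0.8 -1.1] gap 28.3
now axes [-0.03 -0.29  2.61]
```

View pics/v2.png

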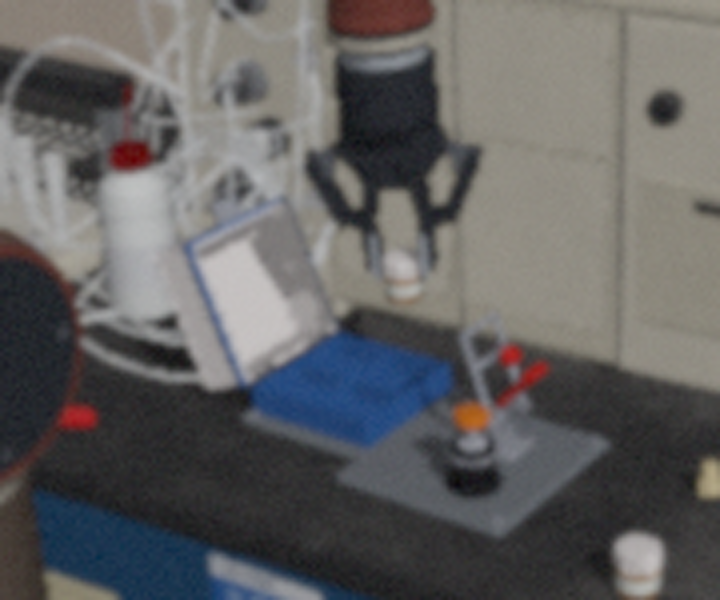

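```bash
python3 -m pendant '[{"xyz":[-0.03,-0.2,0.3],"roll":0,"claw":24},{"xyz":[0,-0.05,0.6],"roll":0,"claw":24},{"xyz":[0,0,0.6],"roll":0,"claw":24},{"xyz":[0,0,0.3],"roll":0,"claw":24}]'; python3 -c "
from h import *
go(.5292,.0481,.034)"
```

```text
clock: 6.05
eef_pos: [0.5308, 0.0464, 0.0598]
ee_rot: [3.1, -0.025, 0.463]
force: [-0.1, -0.0, -0.8]
finger_gap: 0.334
t 6.0 tcp [0.5308 0.0464 0.0598] rpy [ 3.1   -0.025  0.463] F [-0.1 -0.  -0.8] gap 28.5
now axes [-0.04 -0.11  0.86]
```

```bash
python3 -m pendant '[{"xyz":[-0.04,-0.05,0.4],"roll":0,"claw":24},{"xyz":[0,-0.02,0.4],"roll":0,"claw":24},{"xyz":[0,0,0.1],"roll":0,"claw":24}]'; python3 -c "
from h import *
go(.5292,.0481,.034)"
```

```text
clock: 6.35
eef_pos: [0.5307, 0.0471, 0.0321]
ee_rot: [3.1, -0.027, 0.463]
force: [-5.6, 1.9, 16.4]
finger_gap: 0.333
t 6.3 tcp [0.5307 0.0471 0.0321] rpy [ 3.1   -0.027  0.463] F [-5.6  1.9 16.4] gap 28.4
now axes [-0.03 -0.05 -0.07]
```

```bash
python3 -m pendant '[{"xyz":[0,0,-0.03],"roll":0,"claw":40},{"xyz":[0,0,0],"roll":0,"claw":40},{"xyz":[0,0,0],"roll":0,"claw":40},{"xyz":[0,0,-0.4],"roll":0,"claw":40},{"xyz":[0,0,-0.8],"roll":0,"claw":40},{"xyz":[0,0,-1],"roll":0,"claw":50},{"xyz":[0,0,-1],"roll":0,"claw":60},{"xyz":[0,0,-0.5],"roll":0,"claw":60}]'; python3 -c "
from h import *
a=env.camera('scene');cv2.imwrite('pics/s3.png',a);b=env.camera('top');cv2.imwrite('pics/t3.png',b)
go(.424,-.309,.18)"
```

```text
clock: 7.15
eef_pos: [0.5248, 0.0501, 0.1496]
ee_rot: [3.101, -0.025, 0.463]
force: [0.6, -0.3, -0.4]
finger_gap: 0.703
t 7.2 tcp [0.5259 0.0501 0.1499] rpy [ 3.099 -0.027  0.463] F [ 0.   0.6 -0.4] gap 60.0
now axes [-8.36  9.24 -0.84]
```

```bash
cat >> h.py <<'E'
def caps(n,img,box):
    x0,y0,x1,y1=box;g=img[y0:y1,x0:x1].astype(int);m=((g.min(2)>120)&(g.max(2)-g.min(2)<60)).astype(np.uint8)
    k,l,s,c=cv2.connectedComponentsWithStats(m)
    for i in range(1,k):
        if s[i,4]>8: print(n,(c[i]+[x0,y0]).round(1),s[i].tolist(),back(n,c[i]+[x0,y0],.034).round(3))
E
python3 - <<'E'
from h import *
for nm in('s1','s3'):caps('scene',cv2.imread(f'pics/{nm}.png'),(335,225,410,275))
for nm in('top0','t3'):caps('top',cv2.imread(f'pics/{nm}.png'),(340,190,400,228))
E
```

```text
scene [359.6 250.4] [19, 18, 12, 16, 156] [ 0.369 -0.233  0.034]
scene [397.2 255.6] [55, 19, 15, 25, 264] [ 0.392 -0.325  0.034]
scene [383.1 270.5] [29, 39, 46, 11, 158] [ 0.318 -0.318  0.034]
scene [377.9 229.8] [42, 2, 3, 6, 16] [ 0.485 -0.234  0.034]
scene [359.7 250.5] [19, 18, 12, 16, 145] [ 0.369 -0.233  0.034]
scene [396.3 250.9] [55, 19, 13, 16, 148] [ 0.411 -0.316  0.034]
scene [383.6 270.6] [30, 40, 45, 10, 144] [ 0.318 -0.32   0.034]
top [377.6 208.6] [34, 15, 8, 8, 50] [ 0.43  -0.306  0.034]
top [355.4 219.1] [11, 25, 10, 9, 71] [ 0.387 -0.221  0.034]
top [382.5 218.3] [38, 24, 10, 10, 77] [ 0.393 -0.325  0.034]
top [379.7 226. ] [23, 33, 30, 5, 73] [ 0.363 -0.314  0.034]
top [377.8 208.6] [34, 14, 9, 10, 72] [ 0.429 -0.307  0.034]
top [355.7 218.7] [11, 24, 10, 10, 81] [ 0.388 -0.223  0.034]
top [379.7 226.1] [23, 33, 29, 5, 66] [ 0.363 -0.315  0.034]
```

```bash
python3 -m pendant '[{"xyz":[-0.2,0.3,-0.8],"roll":0,"claw":60},{"xyz":[-0.7,0.8,-0.3],"roll":0,"claw":60},{"xyz":[-0.8,0.9,0],"roll":0,"claw":60},{"xyz":[-0.8,0.9,0],"roll":0,"claw":60},{"xyz":[-0.8,0.9,0],"roll":0,"claw":60},{"xyz":[-0.8,0.9,0],"roll":0,"claw":60},{"xyz":[-0.8,0.9,0],"roll":0,"claw":60},{"xyz":[-0.8,0.9,0.2],"roll":0,"claw":60}]';  python3 -m pendant '[{"xyz":[-0.8,0.9,0.5],"roll":0,"claw":60},{"xyz":[-0.7,0.8,0.8],"roll":0,"claw":60},{"xyz":[-0.3,0.3,0.8],"roll":0,"claw":60},{"xyz":[0,0,0.2],"roll":0,"claw":60}]'; python3 -c "
from h import *
go(.427,-.308,.018)"
```

```text
clock: 8.05
eef_pos: [0.455, -0.204, 0.1782]
ee_rot: [3.102, -0.025, 0.472]
force: [0.8, 0.2, -0.8]
finger_gap: 0.705
clock: 8.45
eef_pos: [0.4334, -0.2906, 0.1067]
ee_rot: [3.101, -0.025, 0.466]
force: [-0.2, 0.2, -0.1]
finger_gap: 0.705
t 8.4 tcp [ 0.4334 -0.2906  0.1067] rpy [ 3.101 -0.025  0.466] F [-0.2  0.2 -0.1] gap 60.2
now axes [-0.52  0.3   2.96]
```

```bash
python3 -m pendant '[{"xyz":[-0.4,0.25,0.5],"roll":0,"claw":60},{"xyz":[-0.1,0.05,0.8],"roll":0,"claw":60},{"xyz":[0,0,0.6],"roll":0,"claw":60},{"xyz":[0,0,0.3],"roll":0,"claw":60}]'; python3 -c "
from h import *
go(.427,-.308,.018)"
```

```text
clock: 8.85
eef_pos: [0.4267, -0.3055, 0.0386]
ee_rot: [3.103, -0.025, 0.466]
force: [-0.3, 0.9, 0.9]
finger_gap: 0.698
t 8.8 tcp [ 0.4267 -0.3055  0.0386] rpy [ 3.103 -0.025  0.466] F [-0.3  0.9  0.9] gap 59.6
now axes [-0.04  0.05  0.69]
```

```bash
python3 -m pendant '[{"xyz":[-0.03,0.05,0.4],"roll":0,"claw":60},{"xyz":[0,0,0.3],"roll":0,"claw":40},{"xyz":[0,0,0.05],"roll":0,"claw":24},{"xyz":[0,0,0.02],"roll":0,"claw":24},{"xyz":[0,0,0.02],"roll":0,"claw":24},{"xyz":[0,0,0.02],"roll":0,"claw":24}]' 40; python3 -c "
from h import *
go(.427,-.308,.018)"
```

```text
clock: 9.45
eef_pos: [0.429, -0.3066, 0.0147]
ee_rot: [3.103, -0.025, 0.469]
force: [-0.9, 0.7, -0.2]
finger_gap: 0.333
t 9.4 tcp [ 0.429  -0.3066  0.0147] rpy [ 3.103 -0.025  0.469] F [-0.9  0.7 -0.2] gap 28.5
now axes [-0.08  0.01 -0.11]
```

```bash
python3 -m pendant '[{"xyz":[0,0,0],"roll":0,"claw":40},{"xyz":[0,0,-0.1],"roll":0,"claw":40},{"xyz":[0,0,-0.15],"roll":0,"claw":40},{"xyz":[0,0,0],"roll":0,"claw":24},{"xyz":[0,0,0],"roll":0,"claw":24},{"xyz":[0,0,0],"roll":0,"claw":24},{"xyz":[0,0,0],"roll":0,"claw":24}]' 40; python3 -c "
from h import *
go(.5292,.0481,.034)"
```

```text
clock: 10.15
eef_pos: [0.43, -0.3075, 0.0248]
ee_rot: [3.099, -0.027, 0.469]
force: [0.2, 0.5, -1.1]
finger_gap: 0.323
t 10.2 tcp [ 0.43   -0.3075  0.0248] rpy [ 3.099 -0.027  0.469] F [ 0.2  0.5 -1.1] gap 27.6
now axes [ 8.31 -9.07 -0.47]
```

```bash
python3 -m pendant '[{"xyz":[0,0,-0.4],"roll":0,"claw":22},{"xyz":[0,0,-0.8],"roll":0,"claw":22},{"xyz":[0,0,-1],"roll":0,"claw":22},{"xyz":[0.3,-0.4,-1],"roll":0,"claw":22},{"xyz":[0.6,-0.85,-1],"roll":0,"claw":22},{"xyz":[0.6,-0.85,-0.5],"roll":0,"claw":22},{"xyz":[0.6,-0.85,0],"roll":0,"claw":22},{"xyz":[0.6,-0.85,0],"roll":0,"claw":22}]'; python3 -m pendant '[{"xyz":[0.6,-0.85,0],"roll":0,"claw":22},{"xyz":[0.6,-0.85,0],"roll":0,"claw":22},{"xyz":[0.6,-0.85,0],"roll":0,"claw":22},{"xyz":[0.6,-0.85,0],"roll":0,"claw":22},{"xyz":[0.6,-0.85,0],"roll":0,"claw":22},{"xyz":[0.6,-0.85,0],"roll":0,"claw":22},{"xyz":[0.3,-0.5,0.3],"roll":0,"claw":22},{"xyz":[0.1,-0.1,0.5],"roll":0,"claw":22}]';python3 -c "
from h import *
go(.4773,.0513,.04)"
```

```text
clock: 10.95
eef_pos: [0.4448, -0.1642, 0.174]
ee_rot: [3.097, -0.029, 0.462]
force: [1.4, 0.1, -1.0]
finger_gap: 0.326
clock: 11.75
eef_pos: [0.4802, 0.053, 0.1554]
ee_rot: [3.09, -0.041, 0.465]
force: [-0.6, -0.3, -1.6]
finger_gap: 0.329
t 11.8 tcp [0.4802 0.053  0.1554] rpy [ 3.09  -0.041  0.465] F [-0.6 -0.3 -1.6] gap 28.1
now axes [-0.27 -0.19  3.83]
```

```bash
python3 -m pendant '[{"xyz":[-0.2,-0.1,0.6],"roll":0,"claw":22},{"xyz":[-0.05,-0.05,0.9],"roll":0,"claw":22},{"xyz":[0,0,0.8],"roll":0,"claw":22},{"xyz":[0,0,0.4],"roll":0,"claw":22}]';python3 -c "
from h import *
go(.4773,.0513,.039)"
```

```text
clock: 12.15
eef_pos: [0.4775, 0.0535, 0.0752]
ee_rot: [3.087, -0.045, 0.468]
force: [-0.8, -0.7, 0.0]
finger_gap: 0.323
t 12.2 tcp [0.4775 0.0535 0.0752] rpy [ 3.087 -0.045  0.468] F [-0.8 -0.7  0. ] gap 27.6
now axes [-0.1 -0.   1.2]
```

```bash
python3 -m pendant '[{"xyz":[-0.08,0,0.4],"roll":0,"claw":22},{"xyz":[0,0,0.45],"roll":0,"claw":22},{"xyz":[0,0,0.2],"roll":0,"claw":22}]';python3 -c "
from h import *
go(.4773,.0513,.039)"
```

```text
clock: 12.45
eef_pos: [0.4777, 0.0512, 0.043]
ee_rot: [3.087, -0.046, 0.468]
force: [0.0, -0.6, -0.5]
finger_gap: 0.325
t 12.4 tcp [0.4777 0.0512 0.043 ] rpy [ 3.087 -0.046  0.468] F [ 0.  -0.6 -0.5] gap 27.7
now axes [-0.02 -0.02  0.13]
```

```bash
python3 -m pendant '[{"xyz":[0,0,0.12],"roll":0,"claw":22},{"xyz":[0,0,0.08],"roll":0,"claw":22}]';python3 -m pendant '[{"xyz":[0,0,0],"roll":0,"claw":40},{"xyz":[0,0,0],"roll":0,"claw":40},{"xyz":[0,0,0],"roll":0,"claw":40},{"xyz":[0,0,-0.4],"roll":0,"claw":40},{"xyz":[0,0,-0.8],"roll":0,"claw":40},{"xyz":[0,0,-1],"roll":0,"claw":50},{"xyz":[0,0,-1],"roll":0,"claw":60},{"xyz":[0,0,-0.5],"roll":0,"claw":60}]';python3 -c "
from h import *
a=env.camera('scene');cv2.imwrite('pics/s4.png',a);b=env.camera('top');cv2.imwrite('pics/t4.png',b)
caps('scene',a,(335,225,410,275));caps('top',b,(335,190,400,226));caps('scene',a,(240,180,330,230))
go(.386,-.223,.1)"
```

```text
clock: 12.65
eef_pos: [0.4787, 0.0509, 0.0374]
ee_rot: [3.087, -0.047, 0.468]
force: [-0.4, 3.7, 10.2]
finger_gap: 0.327
clock: 13.45
eef_pos: [0.4703, 0.0541, 0.1549]
ee_rot: [3.087, -0.046, 0.468]
force: [0.0, 0.5, 0.3]
finger_gap: 0.705
scene [377.8 229.8] [42, 2, 3, 6, 15] [ 0.484 -0.234  0.034]
scene [359.7 250.6] [19, 19, 12, 15, 144] [ 0.368 -0.234  0.034]
scene [383.7 270.7] [30, 40, 45, 10, 140] [ 0.318 -0.32   0.034]
top [355.7 218.6] [16, 24, 10, 10, 79] [ 0.389 -0.223  0.034]
top [388.8 224.3] [51, 33, 6, 3, 13] [ 0.371 -0.349  0.034]
scene [248.2 192.8] [0, 0, 19, 27, 267] [0.502 0.227 0.034]
scene [274.5 188.3] [11, 0, 63, 25, 648] [0.57  0.17  0.034]
scene [323.  185.7] [76, 0, 14, 15, 167] [0.66  0.037 0.034]
scene [300.3 200.5] [56, 15, 10, 13, 91] [0.535 0.048 0.034]
scene [290.3 207.5] [45, 22, 11, 12, 97] [0.481 0.05  0.034]
scene [318.  220.2] [76, 39, 5, 3, 13] [ 0.454 -0.062  0.034]
t 13.6 tcp [0.4713 0.0541 0.1551] rpy [ 3.086 -0.048  0.468] F [ 1.6 -0.1  0.7] gap 60.0
now axes [-6.79  6.86  1.9 ]
```

```bash
python3 -m pendant '[{"xyz":[0,0,-0.3],"roll":-0.15,"claw":60},{"xyz":[0,0,-0.3],"roll":-0.15,"claw":60},{"xyz":[0,0,0],"roll":-0.15,"claw":60},{"xyz":[0,0,0],"roll":-0.15,"claw":60},{"xyz":[0,0,0],"roll":-0.15,"claw":60},{"xyz":[0,0,0],"roll":-0.15,"claw":60},{"xyz":[0,0,0],"roll":-0.14,"claw":60}]';python3 -c "
from h import *
go(.388,-.223,.08,1.5)"
```

```text
clock: 14.25
eef_pos: [0.4665, 0.0547, 0.1693]
ee_rot: [3.078, 0.025, 1.518]
force: [0.5, 0.8, 0.7]
finger_gap: 0.706
t 14.2 tcp [0.4665 0.0547 0.1693] rpy [3.078 0.025 1.518] F [0.5 0.8 0.7] gap 60.3
now axes [-9.3  -2.32  3.07]
roll 0.018 then axes [-9.34 -2.16  3.07] q6 0.03
```

```bash
python3 -m pendant '[{"xyz":[-0.5,-0.1,0],"roll":0,"claw":60},{"xyz":[-0.9,-0.22,0],"roll":0,"claw":60},{"xyz":[-0.9,-0.22,0],"roll":0,"claw":60},{"xyz":[-0.9,-0.22,0],"roll":0,"claw":60},{"xyz":[-0.9,-0.22,0],"roll":0,"claw":60},{"xyz":[-0.9,-0.22,0],"roll":0,"claw":60},{"xyz":[-0.9,-0.22,0.2],"roll":0,"claw":60},{"xyz":[-0.9,-0.22,0.5],"roll":0,"claw":60}]';python3 -m pendant '[{"xyz":[-0.9,-0.22,0.6],"roll":0,"claw":60},{"xyz":[-0.9,-0.22,0.6],"roll":0,"claw":60},{"xyz":[-0.5,-0.1,0.3],"roll":0,"claw":60},{"xyz":[-0.1,-0.02,0.1],"roll":0,"claw":60}]';python3 -c "
from h import *
go(.388,-.223,.024,1.5)"
```

```text
clock: 15.05
eef_pos: [0.404, -0.1507, 0.1444]
ee_rot: [3.085, 0.024, 1.53]
force: [1.1, 0.1, -0.5]
finger_gap: 0.705
clock: 15.45
eef_pos: [0.3824, -0.2267, 0.0916]
ee_rot: [3.089, 0.021, 1.526]
force: [0.7, 0.3, 0.1]
finger_gap: 0.703
t 15.4 tcp [ 0.3824 -0.2267  0.0916] rpy [3.089 0.021 1.526] F [0.7 0.3 0.1] gap 60.1
now axes [0.18 0.06 2.26]
roll 0.026 then axes [0.18 0.06 2.26] q6 -0.69
```

```bash
python3 -m pendant '[{"xyz":[0.12,0.06,0.4],"roll":0,"claw":60},{"xyz":[0.04,0,0.7],"roll":0,"claw":60},{"xyz":[0,0,0.6],"roll":0,"claw":60},{"xyz":[0,0,0.3],"roll":0,"claw":60}]';python3 -c "
from h import *
go(.388,-.223,.023,1.5)"
```

```text
clock: 15.85
eef_pos: [0.3886, -0.2207, 0.0288]
ee_rot: [3.088, 0.021, 1.526]
force: [0.3, -0.0, -0.3]
finger_gap: 0.707
t 15.8 tcp [ 0.3886 -0.2207  0.0288] rpy [3.088 0.021 1.526] F [ 0.3 -0.  -0.3] gap 60.4
now axes [-0.07 -0.03  0.19]
roll 0.026 then axes [-0.07 -0.03  0.19] q6 -0.67
```

```bash
python3 -m pendant '[{"xyz":[-0.05,0,0.15],"roll":0,"claw":40},{"xyz":[0,0,0.1],"roll":0,"claw":22},{"xyz":[0,0,0],"roll":0,"claw":22},{"xyz":[0,0,0],"roll":0,"claw":22},{"xyz":[0,0,0],"roll":0,"claw":22},{"xyz":[0,0,0],"roll":0,"claw":22}]' 40;python3 -c "
from h import *
go(.4806,.1032,.15,1.5)"
```

```text
clock: 16.45
eef_pos: [0.3903, -0.2207, 0.0214]
ee_rot: [3.087, 0.021, 1.529]
force: [-0.0, -0.4, -0.1]
finger_gap: 0.328
t 16.4 tcp [ 0.3903 -0.2207  0.0214] rpy [3.087 0.021 1.529] F [-0.  -0.4 -0.1] gap 28.0
now axes [10.82  2.79 -4.36]
roll 0.029 then axes [10.9   2.48 -4.36] q6 -0.68
```

```bash
python3 -m pendant '[{"xyz":[0,0,-0.4],"roll":0,"claw":22},{"xyz":[0,0,-0.8],"roll":0,"claw":22},{"xyz":[0.2,0.05,-1],"roll":0,"claw":22},{"xyz":[0.7,0.18,-1],"roll":0,"claw":22},{"xyz":[0.9,0.23,-1],"roll":0,"claw":22},{"xyz":[0.9,0.23,-0.6],"roll":0,"claw":22},{"xyz":[0.9,0.23,0],"roll":0,"claw":22},{"xyz":[0.9,0.23,0],"roll":0,"claw":22}]';python3 -m pendant '[{"xyz":[0.9,0.23,0],"roll":0,"claw":22},{"xyz":[0.9,0.23,0],"roll":0,"claw":22},{"xyz":[0.9,0.23,0],"roll":0,"claw":22},{"xyz":[0.9,0.23,0],"roll":0,"claw":22},{"xyz":[0.9,0.23,0],"roll":0,"claw":22},{"xyz":[0.9,0.23,0],"roll":0,"claw":22},{"xyz":[0.6,0.15,0],"roll":0,"claw":22},{"xyz":[0.2,0.05,0],"roll":0,"claw":22}]';python3 -c "
from h import *
go(.4806,.1032,.0345,1.5)"
```

```text
clock: 17.25
eef_pos: [0.4239, -0.0826, 0.1786]
ee_rot: [3.079, 0.023, 1.52]
force: [-0.4, -0.4, -0.4]
finger_gap: 0.329
clock: 18.05
eef_pos: [0.4834, 0.1105, 0.1882]
ee_rot: [3.066, 0.023, 1.521]
force: [-0.3, -0.4, -0.3]
finger_gap: 0.329
t 18.1 tcp [0.4834 0.1105 0.1882] rpy [3.066 0.023 1.521] F [-0.3 -0.4 -0.3] gap 28.1
now axes [-0.13 -0.47  5.11]
roll 0.021 then axes [-0.14 -0.46  5.11] q6 0.15
```

```bash
python3 -m pendant '[{"xyz":[-0.1,-0.3,0.5],"roll":0,"claw":22},{"xyz":[-0.03,-0.15,0.9],"roll":0,"claw":22},{"xyz":[0,0,0.9],"roll":0,"claw":22},{"xyz":[0,0,0.9],"roll":0,"claw":22},{"xyz":[0,0,0.5],"roll":0,"claw":22}]';python3 -c "
from h import *
go(.4806,.1032,.0345,1.5)"
```

```text
clock: 18.55
eef_pos: [0.4815, 0.1033, 0.0809]
ee_rot: [3.055, 0.023, 1.523]
force: [-0.3, -0.7, -0.8]
finger_gap: 0.332
t 18.6 tcp [0.4815 0.1033 0.0809] rpy [3.055 0.023 1.523] F [-0.3 -0.7 -0.8] gap 28.4
now axes [ 0.03 -0.16  1.54]
roll 0.023 then axes [ 0.03 -0.17  1.54] q6 0.14
```

```bash
python3 -m pendant '[{"xyz":[0.02,-0.1,0.5],"roll":0,"claw":22},{"xyz":[0,-0.03,0.6],"roll":0,"claw":22},{"xyz":[0,0,0.3],"roll":0,"claw":22}]';python3 -c "
from h import *
go(.4806,.1032,.0345,1.5)"
```

```text
clock: 18.85
eef_pos: [0.4805, 0.1006, 0.0377]
ee_rot: [3.056, 0.024, 1.521]
force: [0.3, 0.3, -1.4]
finger_gap: 0.332
t 18.9 tcp [0.4805 0.1006 0.0377] rpy [3.056 0.024 1.521] F [ 0.3  0.3 -1.4] gap 28.4
now axes [ 0.09 -0.01  0.11]
roll 0.021 then axes [ 0.09 -0.01  0.11] q6 0.14
```

```bash
python3 -m pendant '[{"xyz":[0.05,0,0.12],"roll":0,"claw":22},{"xyz":[0,0,0.08],"roll":0,"claw":22}]';python3 -m pendant '[{"xyz":[0,0,0],"roll":0,"claw":40},{"xyz":[0,0,0],"roll":0,"claw":40},{"xyz":[0,0,0],"roll":0,"claw":40},{"xyz":[0,0,-0.4],"roll":0,"claw":40},{"xyz":[0,0,-0.8],"roll":0,"claw":40},{"xyz":[0,0,-1],"roll":0,"claw":40},{"xyz":[0,0,-1],"roll":0,"claw":20},{"xyz":[0,0,-1],"roll":0,"claw":0}]';python3 -c "
from h import *
from fit import c2w
a=env.camera('scene');cv2.imwrite('pics/s5.png',a);b=env.camera('top');cv2.imwrite('pics/t5.png',b)
crop('scene',215,130,180,135,4,'v3',a)
o=st();print(o['qpos'].round(3))"
```

```text
clock: 19.05
eef_pos: [0.481, 0.1012, 0.0328]
ee_rot: [3.057, 0.024, 1.52]
force: [-12.2, 1.0, 30.7]
finger_gap: 0.329
clock: 19.85
eef_pos: [0.4686, 0.1045, 0.1645]
ee_rot: [3.061, 0.025, 1.519]
force: [-0.1, -0.8, -0.0]
finger_gap: 0.139
t 19.9 tcp [0.4722 0.1049 0.1687] rpy [3.051 0.024 1.519] F [1.4 0.2 1.1] gap 0.3
[ 0.08  -0.134  2.016 -0.038  1.173  0.144]
```

View pics/v3.png

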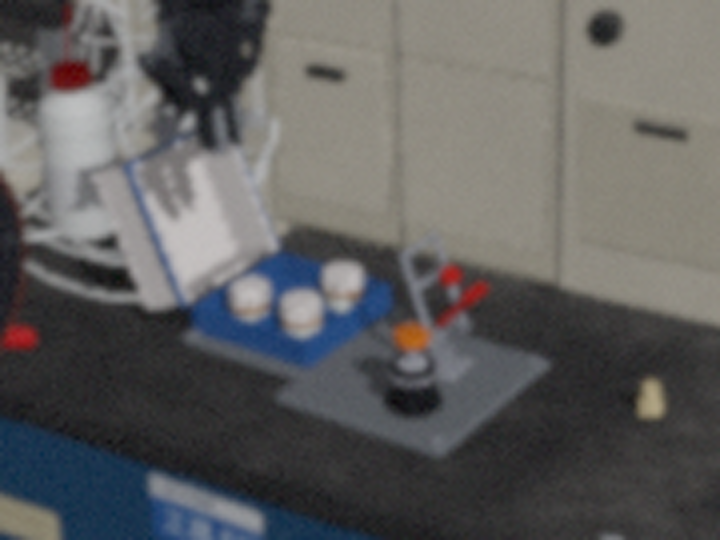

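```bash
python3 -m pendant '[{"xyz":[0,0,0],"roll":0,"claw":0},{"xyz":[0,0,0],"roll":0,"claw":0},{"xyz":[0,0,0],"roll":0,"claw":0},{"xyz":[0,0,0],"roll":0,"claw":0},{"xyz":[0,0,0],"roll":0,"claw":0},{"xyz":[0,0,0],"roll":0,"claw":0},{"xyz":[0,0,0],"roll":0,"claw":0},{"xyz":[0,0,0],"roll":0,"claw":0}]';python3 -c "
from h import *
o=st();print(o['qpos'].round(4))"
python3 - <<'E'
from h import *
from fit import c2w
p=[.5049,.0756,1.5075]
# lid edge projected for angles; valve; lever options
for th in (1.6,1.8,1.9,2.0,2.1,2.2,2.3):
    d=np.array([-np.cos(th),0,np.sin(th)]);n=np.array([np.sin(th),0,np.cos(th)])
    for y in(-57,57):
        e=np.array([58,y,32])+115*d+46*n; i=np.array([58,y,32])+115*d
        print(th,y,'edge',((proj('scene',c2w(p,e))[0]-[215,130])*4).round(),'inner',((proj('scene',c2w(p,i))[0]-[215,130])*4).round(),c2w(p,i).round(3)[0])
print('hinge',[((proj('scene',c2w(p,(58,y,32)))[0]-[215,130])*4).round() for y in(-57,57)])
print('pivot',((proj('scene',c2w(p,(-130,0,30)))[0]-[215,130])*4).round())
for a in(.6,.9,1.2,1.57,1.8,2.0):
    t=np.array([-130-60*np.cos(a)+6*np.sin(a),0,30+60*np.sin(a)+6*np.cos(a)])
    b=np.array([-130-16*np.cos(a-.576),0,30+16*np.sin(a-.576)])
    print('lev',a,t.round(),((proj('scene',c2w(p,t))[0]-[215,130])*4).round(),'pin',b.round())
E
```

```text
clock: 20.75
eef_pos: [0.4697, 0.1046, 0.1655]
ee_rot: [3.057, 0.025, 1.52]
force: [0.6, -0.3, 0.5]
finger_gap: -0.002
t 20.8 tcp [0.4697 0.1046 0.1655] rpy [3.057 0.025 1.52 ] F [ 0.6 -0.3  0.5] gap -0.2
[ 0.0798 -0.1317  2.0204 -0.0382  1.1729  0.1435]
1.6 -57 edge [219. 106.] inner [264. 115.] [0.566 0.133 0.147]
1.6 57 edge [123. 154.] inner [169. 165.] [0.452 0.14  0.147]
1.8 -57 edge [199. 114.] inner [241. 113.] [0.567 0.156 0.144]
1.8 57 edge [103. 163.] inner [146. 162.] [0.453 0.163 0.144]
1.9 -57 edge [190. 121.] inner [231. 114.] [0.568 0.167 0.141]
1.9 57 edge [ 94. 169.] inner [135. 163.] [0.454 0.174 0.141]
2.0 -57 edge [183. 129.] inner [221. 116.] [0.568 0.178 0.137]
2.0 57 edge [ 87. 177.] inner [125. 165.] [0.455 0.185 0.137]
2.1 -57 edge [176. 137.] inner [211. 120.] [0.569 0.188 0.131]
2.1 57 edge [ 80. 186.] inner [116. 169.] [0.455 0.195 0.131]
2.2 -57 edge [170. 147.] inner [203. 125.] [0.57  0.197 0.125]
2.2 57 edge [ 75. 196.] inner [107. 174.] [0.456 0.205 0.125]
2.3 -57 edge [166. 157.] inner [195. 131.] [0.57  0.206 0.118]
2.3 57 edge [ 71. 207.] inner [ 99. 180.] [0.457 0.214 0.118]
hinge [array([276., 247.]), array([185., 304.])]
pivot [431. 337.]
lev 0.6 [-176.    0.   69.] [485. 306.] pin [-146.    0.   30.]
lev 0.9 [-163.    0.   81.] [468. 286.] pin [-145.    0.   35.]
lev 1.2 [-146.    0.   88.] [449. 272.] pin [-143.    0.   39.]
lev 1.57 [-124.    0.   90.] [423. 262.] pin [-139.    0.   43.]
lev 1.8 [-111.    0.   87.] [408. 262.] pin [-135.    0.   45.]
lev 2.0 [-100.    0.   82.] [395. 264.] pin [-132.    0.   46.]
```

Run:
```python
from h import *
from fit import c2w
p=[.5049,.0756,1.5075]
V=lambda u,v:(215+u/4,130+v/4)
f=lambda P:((proj('scene',c2w(p,P))[0]-[215,130])*4).round()
for P in[(-55,-55,31),(-55,55,31),(55,55,31),(-200,-53,8),(-200,97,8),(-60,97,8)]: print(P,f(P))
print('jar caps',f((-26,-26,47)),f((-26,26,47)),f((26,26,47)))
for nm,uv,z in[('R',(550,362),.008),('F',(437,452),.008),('trR',(392,292),.031),('pump',(411,334),.067),('levtip',(485,290),.075)]: print(nm,back('scene',V(*uv),z).round(4))
b=cv2.imread('pics/t5.png');crop('top',225,160,125,75,6,'v4',b)
```

```text
(-55, -55, 31) [389. 282.]
(-55, 55, 31) [305. 341.]
(55, 55, 31) [190. 305.]
(-200, -53, 8) [550. 357.]
(-200, 97, 8) [440. 450.]
(-60, 97, 8) [277. 395.]
jar caps [336. 270.] [296. 297.] [242. 280.]
R [ 0.5388 -0.1308  0.008 ]
F [ 0.3923 -0.1169  0.008 ]
trR [0.5434 0.007  0.031 ]
pump [ 0.4361 -0.0727  0.067 ]
levtip [ 0.505  -0.0945  0.075 ]
```

View pics/v4.png

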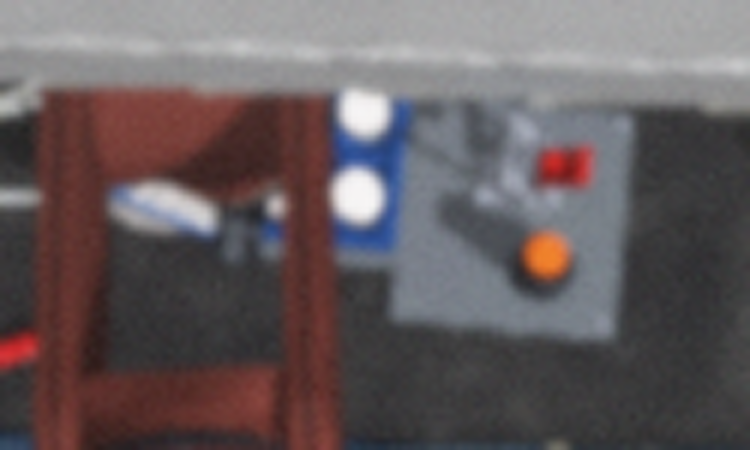

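```bash
cat >> h.py <<'E'
def plane(n,uv,p,yc=0.):
    "intersect pixel ray with the carrier plane y=yc (m); returns carrier x,z in mm"
    a=back(n,uv,0.);b=back(n,uv,.2);c,s=np.cos(p[2]),np.sin(p[2]);q=lambda w:np.array([c*(w[0]-p[0])+s*(w[1]-p[1]),-s*(w[0]-p[0])+c*(w[1]-p[1]),w[2]])
    a,b=q(a),q(b);k=(yc-a[1])/(b[1]-a[1]);r=a+k*(b-a);return (r*1000).round(1)
E
python3 - <<'E'
from h import *
p=[.5049,.0756,1.5075]
V=lambda u,v:(215+u/4,130+v/4)
T=lambda u,v:(225+u/6,160+v/6)
for nm,uv in [('ball',(452,274)),('lever tip mid',(484,290)),('lever root',(442,322)),('loop top mid',(422,245)),('bracket',(455,340))]:
    print(nm,plane('scene',V(*uv),p))
for nm,uv in [('red right',(592,166)),('red left',(541,166)),('ball?',(560,168))]: print(nm,back('top',T(*uv),.07).round(4),back('top',T(*uv),.09).round(4))
from fit import c2w
print(c2w(p,(-165,0,70)),c2w(p,(-150,0,80)))
E
```

```text
ball [-148.8    0.    87.1]
lever tip mid [-175.6    0.    81.4]
lever root [-139.6    0.    45.3]
loop top mid [-123.4    0.   103.8]
bracket [-150.6    0.    33.5]
red right [ 0.4964 -0.0965  0.07  ] [ 0.4925 -0.0952  0.09  ]
red left [ 0.4953 -0.0649  0.07  ] [ 0.4915 -0.0639  0.09  ]
ball? [ 0.4945 -0.0767  0.07  ] [ 0.4906 -0.0756  0.09  ]
[[ 0.49446308 -0.08906958  0.07      ]] [[ 0.49541189 -0.07409962  0.08      ]]
```

Run:
```python
from h import *
for uv in [(235,190),(235,183)]:
    for z in(0,.05,.1,.2): 
        w=back('scene',uv,z);print(uv,z,w.round(3),proj('top',w)[0].round())
a=cv2.imread('pics/s5.png');b=cv2.imread('pics/t1.png')
A=cv2.resize(a[90:230,190:330],(560,560),interpolation=cv2.INTER_CUBIC);B=cv2.resize(b[150:230,170:310],(800,457),interpolation=cv2.INTER_CUBIC)
cv2.imwrite('pics/v5.png',np.hstack([A[:457:1,:400],B[:,:400]]))
```

```text
(235, 190) 0 [0.553 0.328 0.   ] [213. 173.]
(235, 190) 0.05 [0.474 0.256 0.05 ] [229. 191.]
(235, 190) 0.1 [0.395 0.185 0.1  ] [246. 211.]
(235, 190) 0.2 [0.238 0.041 0.2  ] [283. 256.]
(235, 183) 0 [0.598 0.365 0.   ] [204. 161.]
(235, 183) 0.05 [0.516 0.291 0.05 ] [220. 180.]
(235, 183) 0.1 [0.434 0.216 0.1  ] [237. 200.]
(235, 183) 0.2 [0.269 0.067 0.2  ] [276. 246.]
```

View pics/v5.png

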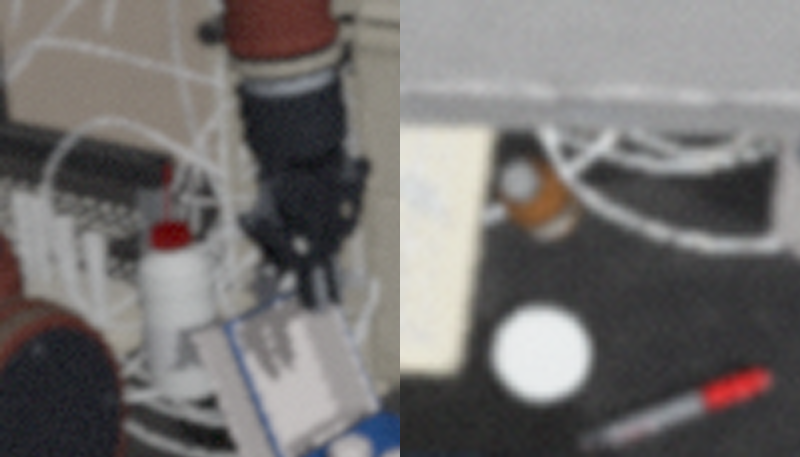

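```bash
cat > wp.py <<'E'
from h import *
from fit import c2w
import sys
p=[.5049,.0756,1.5075]
def cgo(P,yaw=None):
    w=c2w(p,P)[0];print(P,'->',w.round(4));go(*w,yaw)
def carr():
    o=env.observe();w=o["eef_pos"];c,s=np.cos(p[2]),np.sin(p[2]);d=w[:2]-p[:2]
    print("carrier",(1000*np.array([c*d[0]+s*d[1],-s*d[0]+c*d[1],w[2]])).round(1),"F_c",[round(v,1) for v in (c*o['force'][0]+s*o['force'][1],-s*o['force'][0]+c*o['force'][1],o['force'][2])])
if __name__=="__main__":
    carr();a=[float(v) for v in sys.argv[1:]];cgo(tuple(a[:3]),a[3] if len(a)>3 else None)
E
python3 wp.py 185 38 220 1.5
```

```text
carrier [ 26.8  36.9 165.5] F_c [np.float64(-0.3), np.float64(-0.6), np.float64(0.5)]
(185.0, 38.0, 220.0) -> [0.4787 0.2626 0.22  ]
t 20.8 tcp [0.4697 0.1046 0.1655] rpy [3.057 0.025 1.52 ] F [ 0.6 -0.3  0.5] gap -0.2
now axes [ 5.23  0.19 -1.93]
roll 0.020 then axes [ 5.23  0.09 -1.93] q6 0.14
```

```bash
python3 -m pendant '[{"xyz":[0,0,-0.8],"roll":0,"claw":0},{"xyz":[0.1,0,-0.9],"roll":0.02,"claw":0},{"xyz":[0.6,0.03,-0.2],"roll":0,"claw":0},{"xyz":[0.9,0.03,0],"roll":0,"claw":0},{"xyz":[0.9,0.03,0],"roll":0,"claw":0},{"xyz":[0.9,0.03,0],"roll":0,"claw":0},{"xyz":[0.9,0.03,0],"roll":0,"claw":0},{"xyz":[0.7,0,0],"roll":0,"claw":0}]'; python3 -m pendant '[{"xyz":[0.3,0,0],"roll":0,"claw":0},{"xyz":[0,0,0.1],"roll":0,"claw":0}]';python3 wp.py 180 38 115 1.5
```

```text
clock: 21.55
eef_pos: [0.4812, 0.2585, 0.2217]
ee_rot: [3.056, 0.023, 1.493]
force: [-0.5, -0.4, 0.3]
finger_gap: -0.001
clock: 21.75
eef_pos: [0.4822, 0.2699, 0.2184]
ee_rot: [3.056, 0.022, 1.496]
force: [-0.2, -1.0, -0.4]
finger_gap: 0.004
carrier [192.5  35.  218.4] F_c [np.float64(-1.0), np.float64(0.1), np.float64(-0.4)]
(180.0, 38.0, 115.0) -> [0.4784 0.2576 0.115 ]
t 21.8 tcp [0.4822 0.2699 0.2184] rpy [3.056 0.022 1.496] F [-0.2 -1.  -0.4] gap 0.3
now axes [-0.34 -0.39  3.44]
roll -0.004 then axes [-0.34 -0.39  3.44] q6 0.49
```

```bash
python3 -m pendant '[{"xyz":[-0.1,-0.1,0.5],"roll":0,"claw":0},{"xyz":[-0.1,-0.1,0.9],"roll":0,"claw":0},{"xyz":[0,-0.1,0.9],"roll":0,"claw":0},{"xyz":[0,0,0.8],"roll":0,"claw":0},{"xyz":[0,0,0.3],"roll":0,"claw":0}]';python3 wp.py 115 38 115
```

```text
clock: 22.25
eef_pos: [0.4805, 0.2557, 0.1102]
ee_rot: [3.055, 0.024, 1.493]
force: [-0.2, -0.7, -0.3]
finger_gap: 0.005
carrier [178.2  35.7 110.2] F_c [np.float64(-0.7), np.float64(0.2), np.float64(-0.3)]
(115.0, 38.0, 115.0) -> [0.4743 0.1928 0.115 ]
t 22.2 tcp [0.4805 0.2557 0.1102] rpy [3.055 0.024 1.493] F [-0.2 -0.7 -0.3] gap 0.4
now axes [-2.11 -0.04 -0.11]
```

```bash
python3 -m pendant '[{"xyz":[-0.35,0,-0.1],"roll":0,"claw":0},{"xyz":[-0.35,0,0],"roll":0,"claw":0},{"xyz":[-0.35,0,0],"roll":0,"claw":0},{"xyz":[-0.35,0,0],"roll":0,"claw":0},{"xyz":[-0.35,0,0],"roll":0,"claw":0},{"xyz":[-0.35,0,0],"roll":0,"claw":0}]';python3 wp.py 15 38 115
```

```text
clock: 22.85
eef_pos: [0.4791, 0.1907, 0.1215]
ee_rot: [3.044, 0.014, 1.492]
force: [0.3, 3.8, 3.2]
finger_gap: -0.002
carrier [113.2  33.  121.5] F_c [np.float64(3.8), np.float64(-0.1), np.float64(3.2)]
(15.0, 38.0, 115.0) -> [0.4679 0.093  0.115 ]
t 22.9 tcp [0.4791 0.1907 0.1215] rpy [3.044 0.014 1.492] F [0.3 3.8 3.2] gap -0.1
now axes [-3.27 -0.14  0.25]
```

```bash
python3 -m pendant '[{"xyz":[-0.35,-0.1,0.1],"roll":0,"claw":0},{"xyz":[-0.35,-0.05,0.1],"roll":0,"claw":0},{"xyz":[-0.35,0,0.05],"roll":0,"claw":0},{"xyz":[-0.35,0,0],"roll":0,"claw":0},{"xyz":[-0.35,0,0],"roll":0,"claw":0},{"xyz":[-0.35,0,0],"roll":0,"claw":0}]';python3 wp.py 15 38 115
```

```text
clock: 23.45
eef_pos: [0.47, 0.1217, 0.1148]
ee_rot: [3.042, 0.015, 1.491]
force: [0.8, 1.5, -0.6]
finger_gap: -0.005
carrier [ 43.8  37.7 114.8] F_c [np.float64(1.6), np.float64(-0.7), np.float64(-0.6)]
(15.0, 38.0, 115.0) -> [0.4679 0.093  0.115 ]
t 23.4 tcp [0.47   0.1217 0.1148] rpy [3.042 0.015 1.491] F [ 0.8  1.5 -0.6] gap -0.4
now axes [-0.96  0.01  0.01]
```

```bash
python3 -m pendant '[{"xyz":[-0.35,0,0],"roll":0,"claw":0},{"xyz":[-0.35,0,0],"roll":0,"claw":0},{"xyz":[-0.3,0,0.05],"roll":0,"claw":0},{"xyz":[-0.25,0,0.15],"roll":0,"claw":0},{"xyz":[-0.25,0,0.2],"roll":0,"claw":0},{"xyz":[-0.2,0,0.2],"roll":0,"claw":0}]';python3 wp.py -32 38 78; python3 -c "
from h import *
a=env.camera('scene');cv2.imwrite('pics/s6.png',a);crop('scene',215,110,180,140,4,'v6',a)"
```

```text
clock: 24.05
eef_pos: [0.4657, 0.0644, 0.0953]
ee_rot: [3.046, 0.016, 1.49]
force: [0.4, 0.8, -0.2]
finger_gap: -0.002
carrier [-13.7  38.4  95.3] F_c [np.float64(0.9), np.float64(-0.3), np.float64(-0.2)]
(-32.0, 38.0, 78.0) -> [0.465  0.0461 0.078 ]
t 24.1 tcp [0.4657 0.0644 0.0953] rpy [3.046 0.016 1.49 ] F [ 0.4  0.8 -0.2] gap -0.1
now axes [-0.6  -0.03  0.59]
```

View pics/v6.png

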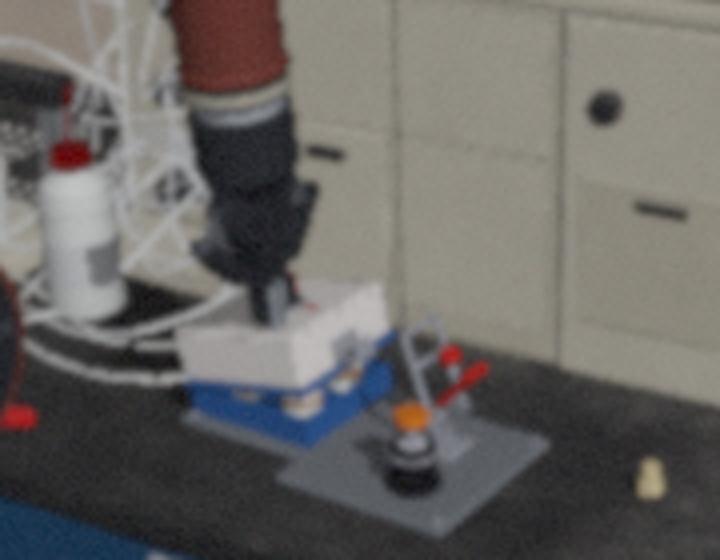

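```bash
python3 -m pendant '[{"xyz":[-0.25,0,0.2],"roll":0,"claw":0},{"xyz":[-0.2,0,0.2],"roll":0,"claw":0},{"xyz":[-0.1,0,0.2],"roll":0,"claw":0},{"xyz":[0,0,0.15],"roll":0,"claw":0},{"xyz":[0,0,0.1],"roll":0,"claw":0}]';python3 wp.py -32 38 78
```

```text
clock: 24.6
eef_pos: [0.4659, 0.0471, 0.0775]
ee_rot: [3.055, 0.014, 1.49]
force: [-24.1, 2.0, 38.1]
finger_gap: 0.002
carrier [-30.9  37.1  77.5] F_c [np.float64(0.5), np.float64(24.1), np.float64(38.1)]
(-32.0, 38.0, 78.0) -> [0.465  0.0461 0.078 ]
t 24.6 tcp [0.4659 0.0471 0.0775] rpy [3.055 0.014 1.49 ] F [-24.1   2.   38.1] gap 0.2
now axes [-0.04 -0.03 -0.02]
```

```bash
python3 -m pendant '[{"xyz":[0,0,-0.2],"roll":0,"claw":0},{"xyz":[0,0,-0.6],"roll":0,"claw":0},{"xyz":[0,0,-0.9],"roll":0,"claw":0},{"xyz":[0,0.1,-0.9],"roll":0,"claw":20},{"xyz":[-0.3,0.3,-0.9],"roll":0,"claw":40},{"xyz":[-0.8,0.3,-0.3],"roll":0,"claw":40},{"xyz":[-0.9,0.3,0],"roll":0,"claw":40},{"xyz":[-0.9,0.2,0],"roll":0,"claw":40}]' 40; python3 -m pendant '[{"xyz":[-0.7,0.1,0],"roll":0,"claw":40},{"xyz":[-0.3,0.0,0],"roll":0,"claw":40},{"xyz":[0,0,0],"roll":0,"claw":40}]';python3 wp.py -148.5 0 120 1.5; python3 -c "
from h import *
a=env.camera('scene');cv2.imwrite('pics/s7.png',a);crop('scene',245,100,150,130,4.5,'v7',a)"
```

```text
clock: 25.4
eef_pos: [0.4856, -0.0406, 0.1993]
ee_rot: [3.055, 0.015, 1.498]
force: [0.3, -0.3, 0.1]
finger_gap: 0.467
clock: 25.7
eef_pos: [0.4868, -0.075, 0.1994]
ee_rot: [3.055, 0.015, 1.495]
force: [0.0, 0.4, 1.2]
finger_gap: 0.467
carrier [-151.5    8.6  199.4] F_c [np.float64(0.4), np.float64(-0.0), np.float64(1.2)]
(-148.5, 0.0, 120.0) -> [ 0.4955 -0.0726  0.12  ]
t 25.7 tcp [ 0.4868 -0.075   0.1994] rpy [3.055 0.015 1.495] F [0.  0.4 1.2] gap 39.8
now axes [0.14 0.05 2.66]
roll -0.005 then axes [0.14 0.05 2.66] q6 -0.24
```

View pics/v7.png

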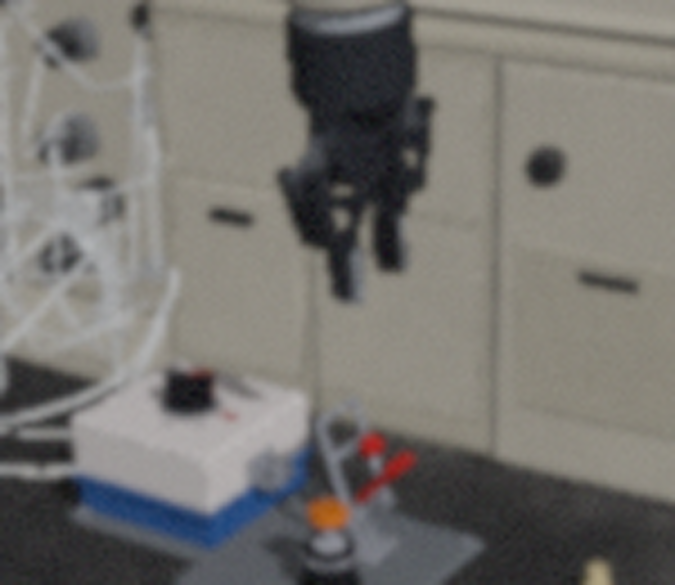

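```bash
python3 -m pendant '[{"xyz":[0.1,0.03,0.5],"roll":0,"claw":40},{"xyz":[0.04,0.02,0.8],"roll":0,"claw":40},{"xyz":[0,0,0.8],"roll":0,"claw":40},{"xyz":[0,0,0.4],"roll":0,"claw":40}]';python3 wp.py -148.5 0 81; python3 -c "
from wp import *
V=lambda u,v:(245+u/4.5,100+v/4.5)
for n,u in [('ball',(373,443)),('levtip',(411,459)),('bar',(345,405)),('keeper lip',(272,462))]: print(n,plane('scene',V(*u),p))
print((proj('scene',c2w(p,(-75,0,56)))[0]-[245,100])*4.5)"
```

```text
clock: 26.15
eef_pos: [0.4966, -0.0683, 0.1243]
ee_rot: [3.05, 0.014, 1.498]
force: [0.4, 0.3, 0.3]
finger_gap: 0.464
carrier [-144.1   -0.8  124.3] F_c [np.float64(0.3), np.float64(-0.4), np.float64(0.3)]
(-148.5, 0.0, 81.0) -> [ 0.4955 -0.0726  0.081 ]
t 26.1 tcp [ 0.4966 -0.0683  0.1243] rpy [3.05  0.014 1.498] F [0.4 0.3 0.3] gap 39.7
now axes [-0.13 -0.16  1.44]
ball [-148.4    0.    87.2]
levtip [-176.7    0.    83.3]
bar [-127.5    0.   108.8]
keeper lip [-68.3   0.   51.9]
[280.02183863 458.88225859]
```

```bash
python3 -m pendant '[{"xyz":[-0.1,-0.1,0.4],"roll":0,"claw":40},{"xyz":[-0.03,-0.03,0.5],"roll":0,"claw":40},{"xyz":[0,0,0.35],"roll":0,"claw":40},{"xyz":[0,0,0.1],"roll":0,"claw":40}]';python3 wp.py -148.5 0 82
```

```text
clock: 26.55
eef_pos: [0.4951, -0.0707, 0.0806]
ee_rot: [3.052, 0.013, 1.501]
force: [0.3, -0.2, -0.6]
finger_gap: 0.469
carrier [-146.6    0.5   80.6] F_c [np.float64(-0.2), np.float64(-0.3), np.float64(-0.6)]
(-148.5, 0.0, 82.0) -> [ 0.4955 -0.0726  0.082 ]
t 26.6 tcp [ 0.4951 -0.0707  0.0806] rpy [3.052 0.013 1.501] F [ 0.3 -0.2 -0.6] gap 40.0
now axes [-0.06  0.02 -0.04]
```

Close on the ball.

```bash
python3 -m pendant '[{"xyz":[-0.05,0,-0.03],"roll":0,"claw":20},{"xyz":[0,0,0],"roll":0,"claw":8},{"xyz":[0,0,0],"roll":0,"claw":8},{"xyz":[0,0,0],"roll":0,"claw":8},{"xyz":[0,0,0],"roll":0,"claw":8}]' 40;python3 wp.py -148.5 0 82
```

```text
clock: 27.05
eef_pos: [0.4971, -0.0724, 0.0833]
ee_rot: [3.047, 0.014, 1.501]
force: [1.9, 0.7, -4.4]
finger_gap: 0.146
carrier [-148.2   -1.6   83.3] F_c [np.float64(0.8), np.float64(-1.9), np.float64(-4.4)]
(-148.5, 0.0, 82.0) -> [ 0.4955 -0.0726  0.082 ]
t 27.1 tcp [ 0.4971 -0.0724  0.0833] rpy [3.047 0.014 1.501] F [ 1.9  0.7 -4.4] gap 12.5
now axes [-0.01 -0.06  0.04]
```

```bash
python3 -m pendant '[{"xyz":[0,0,0],"roll":0,"claw":26},{"xyz":[0,0,0.1],"roll":0,"claw":26},{"xyz":[0,0,0.18],"roll":0,"claw":26},{"xyz":[0,0,0.02],"roll":0,"claw":8},{"xyz":[0,0,0.02],"roll":0,"claw":8},{"xyz":[0,0,0.0],"roll":0,"claw":8},{"xyz":[0,0,0],"roll":0,"claw":8}]' 40;python3 wp.py -148.5 0 78
```

```text
clock: 27.75
eef_pos: [0.4985, -0.0732, 0.0745]
ee_rot: [3.046, 0.015, 1.501]
force: [-1.0, -0.1, 0.9]
finger_gap: 0.155
carrier [-148.9   -3.    74.5] F_c [np.float64(-0.1), np.float64(1.0), np.float64(0.9)]
(-148.5, 0.0, 78.0) -> [ 0.4955 -0.0726  0.078 ]
t 27.8 tcp [ 0.4985 -0.0732  0.0745] rpy [3.046 0.015 1.501] F [-1.  -0.1  0.9] gap 13.3
now axes [ 0.01 -0.09 -0.13]
```

```bash
python3 -m pendant '[{"xyz":[0.04,-0.05,-0.08],"roll":0,"claw":8},{"xyz":[0.06,0,-0.1],"roll":0,"claw":8},{"xyz":[0.08,0,-0.08],"roll":0,"claw":8},{"xyz":[0.06,0,-0.05],"roll":0,"claw":8}]';python3 wp.py -123 -2 82
```

```text
clock: 28.15
eef_pos: [0.4978, -0.0646, 0.0808]
ee_rot: [3.041, 0.013, 1.5]
force: [8.7, -1.7, -13.9]
finger_gap: 0.152
carrier [-140.3   -1.8   80.8] F_c [np.float64(-1.1), np.float64(-8.8), np.float64(-13.9)]
(-123.0, -2.0, 82.0) -> [ 0.4991 -0.0473  0.082 ]
t 28.1 tcp [ 0.4978 -0.0646  0.0808] rpy [3.041 0.013 1.5  ] F [  8.7  -1.7 -13.9] gap 13.0
now axes [ 0.58  0.01 -0.05]
```

```bash
python3 -m pendant '[{"xyz":[0.15,0,0.05],"roll":0,"claw":8},{"xyz":[0.2,0,0.02],"roll":0,"claw":8},{"xyz":[0.15,0,0.02],"roll":0,"claw":8},{"xyz":[0.1,0,0.02],"roll":0,"claw":8}]';python3 wp.py -105 -2 71.5; python3 -c "
from h import *
a=env.camera('scene');cv2.imwrite('pics/s8.png',a);crop('scene',275,130,100,100,6,'v8',a)"
```

```text
clock: 28.55
eef_pos: [0.5, -0.0478, 0.0771]
ee_rot: [3.039, 0.017, 1.5]
force: [0.5, -3.7, -1.4]
finger_gap: 0.148
carrier [-123.4   -2.9   77.1] F_c [np.float64(-3.7), np.float64(-0.8), np.float64(-1.4)]
(-105.0, -2.0, 71.5) -> [ 0.5003 -0.0293  0.0715]
t 28.6 tcp [ 0.5    -0.0478  0.0771] rpy [3.039 0.017 1.5  ] F [ 0.5 -3.7 -1.4] gap 12.6
now axes [ 0.62 -0.05  0.17]
```

View pics/v8.png

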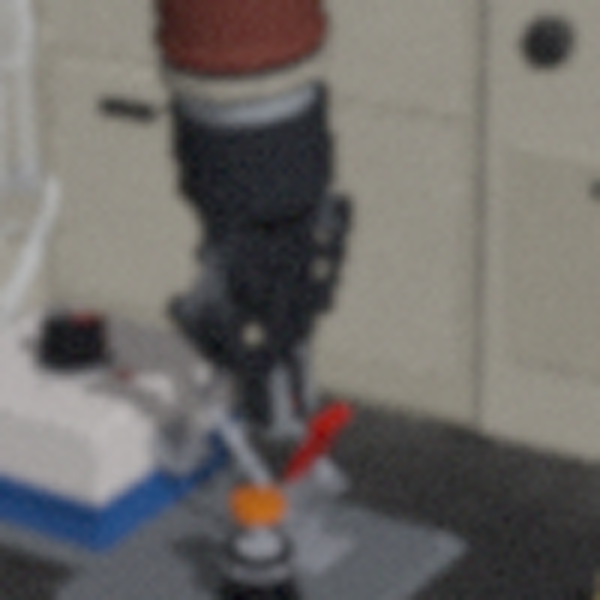

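```bash
python3 -m pendant '[{"xyz":[0.2,0,0.02],"roll":0,"claw":8},{"xyz":[0.2,0,0.06],"roll":0,"claw":8},{"xyz":[0.15,0,0.1],"roll":0,"claw":8},{"xyz":[0.08,0,0.06],"roll":0,"claw":8}]';python3 wp.py -95 -2 60
```

```text
clock: 29.0
eef_pos: [0.5017, -0.0274, 0.0694]
ee_rot: [3.04, 0.017, 1.5]
force: [-0.9, -2.1, 1.5]
finger_gap: 0.15
carrier [-103.    -3.3   69.4] F_c [np.float64(-2.1), np.float64(0.8), np.float64(1.5)]
(-95.0, -2.0, 60.0) -> [ 0.5009 -0.0193  0.06  ]
t 29.0 tcp [ 0.5017 -0.0274  0.0694] rpy [3.04  0.017 1.5  ] F [-0.9 -2.1  1.5] gap 12.8
now axes [ 0.27 -0.08  0.3 ]
```

```bash
python3 -m pendant '[{"xyz":[0.12,-0.05,0.06],"roll":0,"claw":8},{"xyz":[0.08,0,0.1],"roll":0,"claw":8},{"xyz":[0.05,0,0.08],"roll":0,"claw":8}]';python3 wp.py -93 -2 55;python3 -c "
from h import *
a=env.camera('scene');cv2.imwrite('pics/s9.png',a);crop('scene',275,150,80,80,7,'v9',a)"
```

```text
clock: 29.3
eef_pos: [0.5025, -0.0185, 0.0623]
ee_rot: [3.038, 0.015, 1.5]
force: [-2.5, 1.3, 3.4]
finger_gap: 0.152
carrier [-94.1  -3.5  62.3] F_c [np.float64(1.1), np.float64(2.6), np.float64(3.4)]
(-93.0, -2.0, 55.0) -> [ 0.501  -0.0173  0.055 ]
t 29.3 tcp [ 0.5025 -0.0185  0.0623] rpy [3.038 0.015 1.5  ] F [-2.5  1.3  3.4] gap 13.0
now axes [ 0.04 -0.08  0.24]
```

View pics/v9.png

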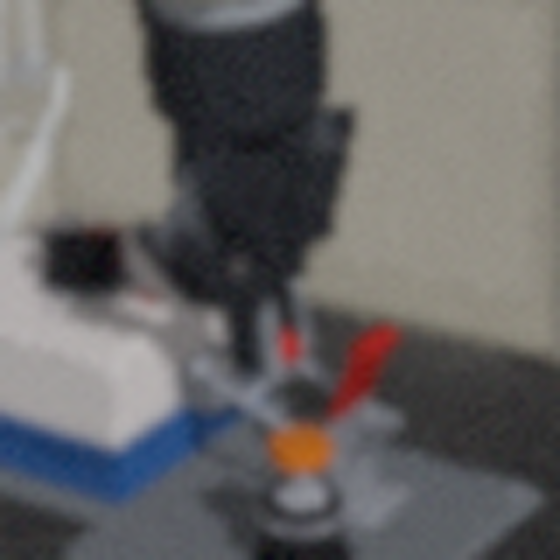

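```bash
python3 -m pendant '[{"xyz":[0.03,-0.03,0.12],"roll":0,"claw":8},{"xyz":[0.0,0,0.12],"roll":0,"claw":8},{"xyz":[0,0,0.06],"roll":0,"claw":8}]';python3 wp.py -93 -2 53
```

```text
clock: 29.65
eef_pos: [0.5029, -0.0178, 0.0549]
ee_rot: [3.038, 0.017, 1.501]
force: [-10.9, -1.9, 21.8]
finger_gap: 0.149
carrier [-93.4  -4.   54.9] F_c [np.float64(-2.5), np.float64(10.7), np.float64(21.8)]
(-93.0, -2.0, 53.0) -> [ 0.501  -0.0173  0.053 ]
t 29.6 tcp [ 0.5029 -0.0178  0.0549] rpy [3.038 0.017 1.501] F [-10.9  -1.9  21.8] gap 12.7
now axes [ 0.01 -0.07  0.06]
```

```bash
python3 -m pendant '[{"xyz":[0,0,-0.05],"roll":0,"claw":26},{"xyz":[0,0,0],"roll":0,"claw":26},{"xyz":[0,0,-0.3],"roll":0,"claw":26},{"xyz":[0,0,-0.8],"roll":0,"claw":26},{"xyz":[0,0,-0.9],"roll":0,"claw":26},{"xyz":[-0.2,0,-0.9],"roll":0,"claw":26},{"xyz":[-0.5,0,-0.9],"roll":0,"claw":10},{"xyz":[-0.5,0,-0.3],"roll":0,"claw":0}]';python3 wp.py -185 0 130;python3 -c "
from h import *
a=env.camera('scene');cv2.imwrite('pics/s10.png',a);crop('scene',265,165,90,75,8,'v10',a)
from wp import *
o=lambda P:((proj('scene',c2w(p,P))[0]-[265,165])*8).round()
for y in(-20,20):print('bar seat',o((-66,y,46)),'on lip',o((-74,y,58.5)))
print('ball seat',o((-91,0,64)))"
```

```text
clock: 30.45
eef_pos: [0.484, -0.0493, 0.1808]
ee_rot: [3.047, 0.014, 1.504]
force: [0.5, -0.2, 0.2]
finger_gap: 0.006
carrier [-126.    13.   180.8] F_c [np.float64(-0.2), np.float64(-0.5), np.float64(0.2)]
(-185.0, 0.0, 130.0) -> [ 0.4932 -0.109   0.13  ]
t 30.4 tcp [ 0.484  -0.0493  0.1808] rpy [3.047 0.014 1.504] F [ 0.5 -0.2  0.2] gap 0.6
now axes [-1.94  0.27  1.75]
bar seat [349. 293.] on lip [366. 268.]
bar seat [288. 335.] on lip [304. 311.]
ball seat [373. 287.]
```

View pics/v10.png

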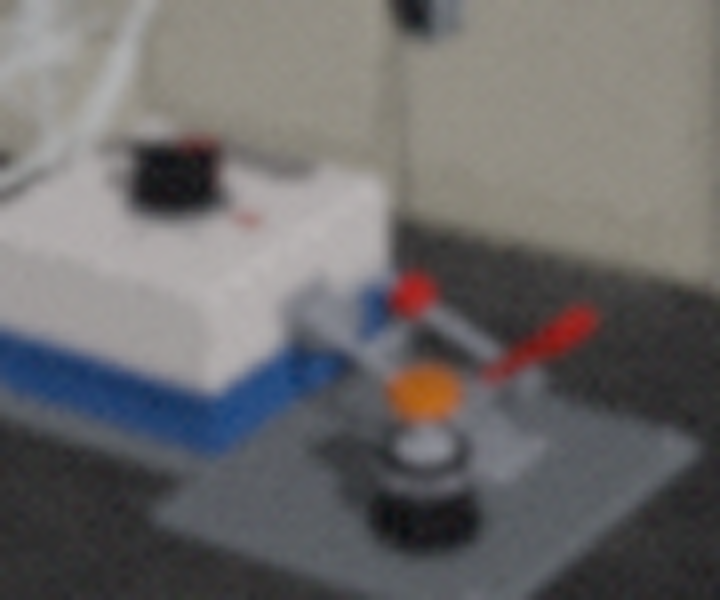

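```bash
python3 -c "
from wp import *
V=lambda u,v:(265+u/8,165+v/8)
for n,u in [('ball',(413,292)),('levtip',(588,316)),('levroot',(492,374)),('pump',(425,385))]: print(n,plane('scene',V(*u),p))
for a in (.5,.6,.7,.8,.9,1.0,1.2):
    pin=np.array([-130-16*np.cos(a-.576),30+16*np.sin(a-.576)])
    for s in(.1,.2,.3,.4,.5):
        u=np.array([np.cos(s),np.sin(s)]);n=np.array([-u[1],u[0]])
        print(a,s,'ball',(pin+48*u+18*n).round(1),'bar',(pin+74*u).round(1),end=' | ')
    print()
"
```

```text
ball [-109.     0.    66.7]
levtip [-183.9    0.    77.2]
levroot [-143.     0.    42.2]
pump [-113.3    0.    29. ]
0.5 0.1 ball [-100.    51.5] bar [-72.3  36.2] | 0.5 0.2 ball [-102.5   56. ] bar [-73.4  43.5] | 0.5 0.3 ball [-105.4   60.2] bar [-75.3  50.7] | 0.5 0.4 ball [-108.8   64.1] bar [-77.8  57.6] | 0.5 0.5 ball [-112.5   67.6] bar [-81.   64.3] | 
0.6 0.1 ball [-100.    53.1] bar [-72.4  37.8] | 0.6 0.2 ball [-102.5   57.6] bar [-73.5  45.1] | 0.6 0.3 ball [-105.5   61.8] bar [-75.3  52.3] | 0.6 0.4 ball [-108.8   65.7] bar [-77.8  59.2] | 0.6 0.5 ball [-112.5   69.2] bar [-81.1  65.9] | 
0.7 0.1 ball [-99.9  54.7] bar [-72.2  39.4] | 0.7 0.2 ball [-102.4   59.2] bar [-73.4  46.7] | 0.7 0.3 ball [-105.3   63.4] bar [-75.2  53.8] | 0.7 0.4 ball [-108.7   67.3] bar [-77.7  60.8] | 0.7 0.5 ball [-112.4   70.8] bar [-80.9  67.5] | 
0.8 0.1 ball [-99.6  56.3] bar [-72.   40.9] | 0.8 0.2 ball [-102.1   60.7] bar [-73.1  48.3] | 0.8 0.3 ball [-105.1   64.9] bar [-74.9  55.4] | 0.8 0.4 ball [-108.4   68.8] bar [-77.4  62.4] | 0.8 0.5 ball [-112.1   72.4] bar [-80.7  69. ] | 
0.9 0.1 ball [-99.2  57.8] bar [-71.5  42.5] | 0.9 0.2 ball [-101.7   62.3] bar [-72.6  49.8] | 0.9 0.3 ball [-104.6   66.5] bar [-74.5  57. ] | 0.9 0.4 ball [-108.    70.4] bar [-77.   63.9] | 0.9 0.5 ball [-111.7   73.9] bar [-80.2  70.6] | 
1.0 0.1 ball [-98.6  59.3] bar [-71.  44.] | 1.0 0.2 ball [-101.1   63.8] bar [-72.1  51.3] | 1.0 0.3 ball [-104.   68.] bar [-73.9  58.5] | 1.0 0.4 ball [-107.4   71.9] bar [-76.4  65.4] | 1.0 0.5 ball [-111.1   75.4] bar [-79.6  72.1] | 
1.2 0.1 ball [-97.   62.1] bar [-69.4  46.7] | 1.2 0.2 ball [-99.5  66.5] bar [-70.5  54.1] | 1.2 0.3 ball [-102.4   70.7] bar [-72.3  61.2] | 1.2 0.4 ball [-105.8   74.6] bar [-74.8  68.2] | 1.2 0.5 ball [-109.5   78.2] bar [-78.   74.8] |
```

```bash
python3 -m pendant '[{"xyz":[-0.5,0.2,0],"roll":0,"claw":0},{"xyz":[-0.8,0.1,0.1],"roll":0,"claw":0},{"xyz":[-0.8,0.1,0.5],"roll":0,"claw":0},{"xyz":[-0.3,0,0.8],"roll":0,"claw":0},{"xyz":[0,0,0.9],"roll":0,"claw":0},{"xyz":[0,0,0.9],"roll":0,"claw":0},{"xyz":[0,0,0.4],"roll":0,"claw":0}]';python3 wp.py -198 0 61
```

```text
clock: 31.2
eef_pos: [0.5043, -0.1289, 0.0764]
ee_rot: [3.038, 0.016, 1.5]
force: [-1.5, 0.7, 0.5]
finger_gap: -0.0
carrier [-204.1  -12.3   76.4] F_c [np.float64(0.6), np.float64(1.6), np.float64(0.5)]
(-198.0, 0.0, 61.0) -> [ 0.4924 -0.122   0.061 ]
t 31.2 tcp [ 0.5043 -0.1289  0.0764] rpy [3.038 0.016 1.5  ] F [-1.5  0.7  0.5] gap -0.0
now axes [ 0.21 -0.46  0.47]
```

```bash
python3 -m pendant '[{"xyz":[0.05,-0.25,0.2],"roll":0,"claw":0},{"xyz":[0.05,-0.15,0.2],"roll":0,"claw":0},{"xyz":[0.05,-0.03,0.1],"roll":0,"claw":0}]';python3 wp.py -146 0 64
```

```text
clock: 31.5
eef_pos: [0.4914, -0.1225, 0.0582]
ee_rot: [3.041, 0.014, 1.5]
force: [-0.1, -0.7, -0.6]
finger_gap: -0.002
carrier [-198.5    0.9   58.2] F_c [np.float64(-0.7), np.float64(0.1), np.float64(-0.6)]
(-146.0, 0.0, 64.0) -> [ 0.4957 -0.0701  0.064 ]
t 31.5 tcp [ 0.4914 -0.1225  0.0582] rpy [3.041 0.014 1.5  ] F [-0.1 -0.7 -0.6] gap -0.2
now axes [ 1.75  0.04 -0.22]
```

```bash
python3 -m pendant '[{"xyz":[0.2,0,0],"roll":0,"claw":0},{"xyz":[0.2,0,-0.02],"roll":0,"claw":0},{"xyz":[0.2,0,-0.03],"roll":0,"claw":0},{"xyz":[0.2,0,-0.03],"roll":0,"claw":0},{"xyz":[0.2,0,-0.03],"roll":0,"claw":0},{"xyz":[0.2,0,-0.03],"roll":0,"claw":0}]';python3 wp.py -146 0 66
```

```text
clock: 32.1
eef_pos: [0.4991, -0.0896, 0.07]
ee_rot: [3.027, 0.026, 1.501]
force: [-0.5, -2.1, 2.1]
finger_gap: 0.003
carrier [-165.2   -4.7   70. ] F_c [np.float64(-2.1), np.float64(0.4), np.float64(2.1)]
(-146.0, 0.0, 66.0) -> [ 0.4957 -0.0701  0.066 ]
t 32.1 tcp [ 0.4991 -0.0896  0.07  ] rpy [3.027 0.026 1.501] F [-0.5 -2.1  2.1] gap 0.2
now axes [ 0.64 -0.17  0.1 ]
```

```bash
python3 -m pendant '[{"xyz":[0.2,-0.08,0.05],"roll":0,"claw":0},{"xyz":[0.2,-0.05,0.05],"roll":0,"claw":0},{"xyz":[0.2,0,0.03],"roll":0,"claw":0},{"xyz":[0.1,0,0.02],"roll":0,"claw":0}]';python3 wp.py -146 0 66;python3 -c "
from h import *
a=env.camera('scene');cv2.imwrite('pics/s11.png',a);crop('scene',265,165,90,75,8,'v11',a)"
```

```text
clock: 32.5
eef_pos: [0.4977, -0.0654, 0.0647]
ee_rot: [3.026, 0.025, 1.502]
force: [-0.2, -2.0, 1.1]
finger_gap: -0.001
carrier [-141.1   -1.7   64.7] F_c [np.float64(-2.0), np.float64(0.1), np.float64(1.1)]
(-146.0, 0.0, 66.0) -> [ 0.4957 -0.0701  0.066 ]
t 32.5 tcp [ 0.4977 -0.0654  0.0647] rpy [3.026 0.025 1.502] F [-0.2 -2.   1.1] gap -0.1
now axes [-0.16 -0.05 -0.04]
```

View pics/v11.png

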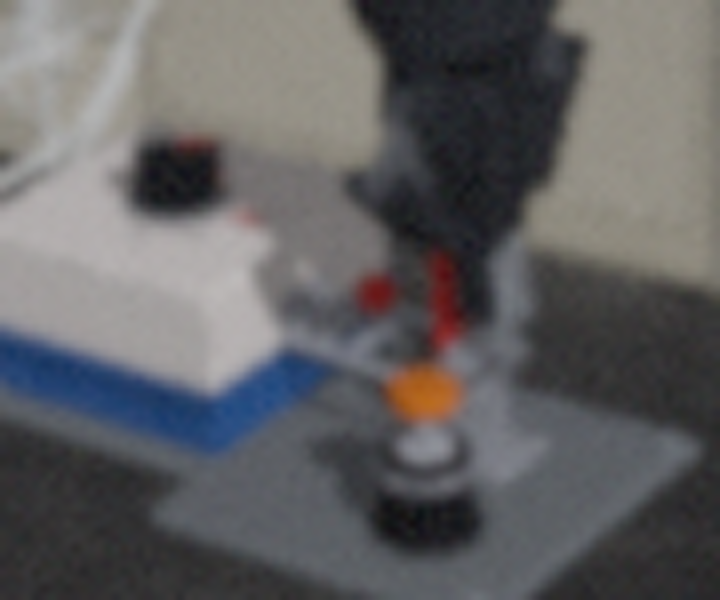

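```bash
python3 -m pendant '[{"xyz":[-0.3,0,-0.1],"roll":0,"claw":0},{"xyz":[-0.1,0,-0.6],"roll":0,"claw":0},{"xyz":[0,0,-0.9],"roll":0,"claw":0},{"xyz":[0.1,0,-0.6],"roll":0,"claw":0},{"xyz":[0.5,0,-0.1],"roll":0,"claw":0},{"xyz":[0.6,0,0],"roll":0,"claw":0},{"xyz":[0.3,0,0],"roll":0,"claw":0}]';python3 wp.py -107 0 79
```

```text
clock: 33.25
eef_pos: [0.4894, -0.032, 0.1335]
ee_rot: [3.032, 0.023, 1.499]
force: [0.2, -0.1, 1.0]
finger_gap: -0.001
carrier [-108.3    8.7  133.5] F_c [np.float64(-0.1), np.float64(-0.2), np.float64(1.0)]
(-107.0, 0.0, 79.0) -> [ 0.4981 -0.0312  0.079 ]
t 33.2 tcp [ 0.4894 -0.032   0.1335] rpy [3.032 0.023 1.499] F [ 0.2 -0.1  1. ] gap -0.1
now axes [0.09 0.09 1.83]
```

```bash
python3 -m pendant '[{"xyz":[0.08,0.05,0.5],"roll":0,"claw":0},{"xyz":[0.02,0.04,0.7],"roll":0,"claw":0},{"xyz":[0,0,0.45],"roll":0,"claw":0},{"xyz":[0,0,0.1],"roll":0,"claw":0}]';python3 wp.py -130 0 79
```

```text
clock: 33.65
eef_pos: [0.4986, -0.031, 0.0806]
ee_rot: [3.031, 0.023, 1.501]
force: [0.2, -0.1, -0.5]
finger_gap: -0.002
carrier [-106.7   -0.5   80.6] F_c [np.float64(-0.1), np.float64(-0.2), np.float64(-0.5)]
(-130.0, 0.0, 79.0) -> [ 0.4967 -0.0541  0.079 ]
t 33.6 tcp [ 0.4986 -0.031   0.0806] rpy [3.031 0.023 1.501] F [ 0.2 -0.1 -0.5] gap -0.2
now axes [-0.77 -0.02  0.07]
```

```bash
python3 -m pendant '[{"xyz":[-0.2,0,0.03],"roll":0,"claw":0},{"xyz":[-0.2,0,0.03],"roll":0,"claw":0},{"xyz":[-0.2,0,0.04],"roll":0,"claw":0},{"xyz":[-0.2,0,0.05],"roll":0,"claw":0},{"xyz":[-0.2,0,0.05],"roll":0,"claw":0},{"xyz":[-0.15,0,0.05],"roll":0,"claw":0}]';python3 wp.py -153 0 67
```

```text
clock: 34.25
eef_pos: [0.4972, -0.0688, 0.075]
ee_rot: [3.031, 0.022, 1.501]
force: [-0.5, 2.0, 0.2]
finger_gap: 0.001
carrier [-144.6   -1.5   75. ] F_c [np.float64(2.0), np.float64(0.6), np.float64(0.2)]
(-153.0, 0.0, 67.0) -> [ 0.4952 -0.0771  0.067 ]
t 34.2 tcp [ 0.4972 -0.0688  0.075 ] rpy [3.031 0.022 1.501] F [-0.5  2.   0.2] gap 0.1
now axes [-0.27 -0.08  0.27]
```

Lever is moving; follow it down.

```bash
python3 -m pendant '[{"xyz":[-0.15,-0.03,0.1],"roll":0,"claw":0},{"xyz":[-0.12,-0.02,0.15],"roll":0,"claw":0},{"xyz":[-0.1,0,0.15],"roll":0,"claw":0},{"xyz":[-0.1,0,0.15],"roll":0,"claw":0},{"xyz":[-0.1,0,0.15],"roll":0,"claw":0}]';python3 wp.py -165 0 50
```

```text
clock: 34.75
eef_pos: [0.4974, -0.0889, 0.0538]
ee_rot: [3.029, 0.023, 1.501]
force: [-1.0, 1.4, 1.8]
finger_gap: -0.007
carrier [-164.7   -2.9   53.8] F_c [np.float64(1.3), np.float64(1.1), np.float64(1.8)]
(-165.0, 0.0, 50.0) -> [ 0.4945 -0.0891  0.05  ]
t 34.8 tcp [ 0.4974 -0.0889  0.0538] rpy [3.029 0.023 1.501] F [-1.   1.4  1.8] gap -0.6
now axes [-0.01 -0.11  0.11]
```

```bash
python3 -m pendant '[{"xyz":[-0.08,-0.05,0.15],"roll":0,"claw":0},{"xyz":[-0.06,-0.03,0.17],"roll":0,"claw":0},{"xyz":[-0.03,0,0.15],"roll":0,"claw":0},{"xyz":[0,0,0.12],"roll":0,"claw":0},{"xyz":[0,0,0.1],"roll":0,"claw":0}]';python3 wp.py -170 0 36
```

```text
clock: 35.25
eef_pos: [0.4972, -0.0955, 0.0349]
ee_rot: [3.031, 0.023, 1.501]
force: [-26.7, 6.9, 53.1]
finger_gap: 0.0
carrier [-171.3   -3.1   34.9] F_c [np.float64(5.2), np.float64(27.1), np.float64(53.1)]
(-170.0, 0.0, 36.0) -> [ 0.4941 -0.0941  0.036 ]
t 35.2 tcp [ 0.4972 -0.0955  0.0349] rpy [3.031 0.023 1.501] F [-26.7   6.9  53.1] gap 0.0
now axes [ 0.04 -0.1  -0.05]
```

```bash
python3 -m pendant '[{"xyz":[0,0,-0.3],"roll":0,"claw":0},{"xyz":[0,0,-0.7],"roll":0,"claw":0},{"xyz":[0,0,-1],"roll":0,"claw":0},{"xyz":[0,0,-1],"roll":0,"claw":0},{"xyz":[0,0,-1],"roll":0,"claw":0},{"xyz":[-0.5,0,-0.5],"roll":0,"claw":0},{"xyz":[-0.8,0,0],"roll":0,"claw":0},{"xyz":[-0.4,0,0],"roll":0,"claw":0}]';python3 - <<'E'
from wp import *
carr()
a=env.camera('scene');cv2.imwrite('pics/s12.png',a);b=env.camera('top');cv2.imwrite('pics/t12.png',b)
A=cv2.resize(a[165:240,265:355],None,fx=7,fy=7,interpolation=cv2.INTER_CUBIC)
B=cv2.resize(b[160:220,240:345],None,fx=6,fy=6,interpolation=cv2.INTER_CUBIC)
C=np.zeros((525,630+165,3),np.uint8)
C[:A.shape[0],:630]=A
cv2.imwrite('pics/v12.png',A)
B=cv2.resize(B,(630,360))
cv2.imwrite('pics/v12.png',cv2.resize(np.vstack([A,B]),None,fx=.66,fy=.66))
V=lambda u,v:(265+u/8,165+v/8)
c,s=np.cos(p[2]),np.sin(p[2])
for n,u,z in [('valve top',(178,155),.102),('mark',(246,218),.079),('pointer',(200,146),.095)]:
    w=back('scene',V(*u),z);d=w[:2]-p[:2];print(n,w.round(4),'carrier',(1000*np.array([c*d[0]+s*d[1],-s*d[0]+c*d[1]])).round(1))
E
```

```text
clock: 36.05
eef_pos: [0.4788, -0.1418, 0.1755]
ee_rot: [3.032, 0.024, 1.506]
force: [-0.7, 0.5, 0.7]
finger_gap: -0.002
carrier [-218.6   12.3  175.5] F_c [np.float64(0.4), np.float64(0.7), np.float64(0.7)]
valve top [0.4951 0.0659 0.102 ] carrier [-10.3   9.1]
mark [0.5008 0.0405 0.079 ] carrier [-35.3   1.9]
pointer [0.5181 0.0714 0.095 ] carrier [ -3.3 -13.4]
```

View pics/v12.png

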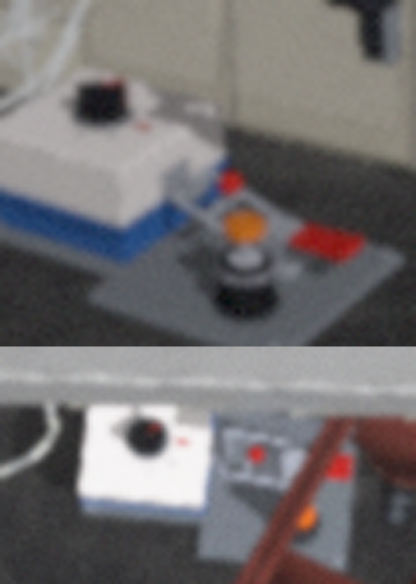

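Run:
```python
from wp import *
c,s=np.cos(p[2]),np.sin(p[2])
def cx(w): d=w[:2]-p[:2];return (1000*np.array([c*d[0]+s*d[1],-s*d[0]+c*d[1]])).round(1)
print('ball seat',plane('scene',(315.2,204.4),p))
for n,f,box in(('scene','s12',(275,170,305,198)),('top','t12',(265,172,295,195))):
    im=cv2.imread(f'pics/{f}.png');x0,y0,x1,y1=box;g=im[y0:y1,x0:x1].astype(int);R=g[...,2]-g[...,:2].max(2)
    k,l,st_,ce=cv2.connectedComponentsWithStats((R>25).astype(np.uint8))
    for i in range(1,k):
        yy,xx=np.where(l==i);w=R[yy,xx];u=np.array([(xx*w).sum()/w.sum()+x0,(yy*w).sum()/w.sum()+y0])
        print(n,'red',u.round(1),st_[i,4],'z102',cx(back(n,u,.102)),'z90',cx(back(n,u,.090)),'z78',cx(back(n,u,.078)))
    m=(g.max(2)<60);k,l,st_,ce=cv2.connectedComponentsWithStats(m.astype(np.uint8))
    for i in range(1,k):
        if st_[i,4]>20: print(n,'black',(ce[i]+[x0,y0]).round(1),st_[i].tolist(),'z102',cx(back(n,ce[i]+[x0,y0],.102)),'z90',cx(back(n,ce[i]+[x0,y0],.09)))
    print(n,'axis proj z102',proj(n,c2w(p,(0,0,102)))[0].round(1),'z78',proj(n,c2w(p,(0,0,78)))[0].round(1))
for t in(.6,.9,1.2,1.5):
    P=(-14*np.cos(t),-14*np.sin(t),102);print(t,[ (proj(n,c2w(p,P))[0]).round(1) for n in('scene','top')])
```

```text
ball seat [-103.6    0.    55.6]
scene red [289.5 182.5] 4 z102 [-8.2 -5. ] z90 [  7.9 -25.5] z78 [ 24.  -45.9]
scene red [295.5 192. ] 2 z102 [-62.2  38.3] z90 [-47.3  18.8] z78 [-32.4  -0.8]
scene black [286.3 187. ] [7, 14, 10, 7, 61] z102 [-19.1  25.4] z90 [-3.2  5.6]
scene axis proj z102 [286.3 182.5] z78 [286.8 189.7]
top red [278.6 180.1] 7 z102 [-4.6 -7.9] z90 [ -4.  -10.4] z78 [ -3.3 -12.9]
top red [285.5 183.5] 4 z102 [-30.9   2.2] z90 [-30.5  -0.2] z78 [-30.1  -2.6]
top black [276.  182.8] [8, 8, 7, 6, 28] z102 [3.6 2.8] z90 [4.3 0.4]
top axis proj z102 [277.1 182.1] z78 [277.3 183.4]
0.6 [array([291. , 182.4]), array([280.5, 180.3])]
0.9 [array([290.8, 181.8]), array([279.8, 179.4])]
1.2 [array([290.3, 181.3]), array([278.8, 178.8])]
1.5 [array([289.4, 180.9]), array([277.7, 178.4])]
```

```bash
python3 -m pendant '[{"xyz":[0.5,0,0],"roll":0,"claw":20},{"xyz":[0.9,0.05,0],"roll":0,"claw":40},{"xyz":[0.9,0.05,0],"roll":0,"claw":40},{"xyz":[0.9,0.05,0],"roll":0,"claw":40},{"xyz":[0.9,0.05,0],"roll":0,"claw":40},{"xyz":[0.9,0.05,0],"roll":0,"claw":40},{"xyz":[0.9,0.05,0],"roll":0,"claw":40},{"xyz":[0.8,0.05,0.1],"roll":0,"claw":40}]';python3 -m pendant '[{"xyz":[0.4,0,0.2],"roll":-0.15,"claw":40},{"xyz":[0,0,0.2],"roll":-0.15,"claw":40},{"xyz":[0,0,0.2],"roll":-0.15,"claw":40},{"xyz":[0,0,0.1],"roll":-0.15,"claw":40},{"xyz":[0,0,0],"roll":-0.15,"claw":40}]';python3 wp.py 0.5 0 125 2.26
```

```text
clock: 36.95
eef_pos: [0.4987, 0.0679, 0.1602]
ee_rot: [3.047, 0.018, 1.496]
force: [-0.3, 0.1, -0.1]
finger_gap: 0.468
clock: 37.45
eef_pos: [0.4962, 0.0882, 0.1316]
ee_rot: [3.092, 0.069, 2.251]
force: [0.2, 0.9, 0.5]
finger_gap: 0.467
carrier [ 12.    9.5 131.6] F_c [np.float64(0.9), np.float64(-0.2), np.float64(0.5)]
(0.5, 0.0, 125.0) -> [0.5049 0.0761 0.125 ]
t 37.5 tcp [0.4962 0.0882 0.1316] rpy [3.092 0.069 2.251] F [0.2 0.9 0.5] gap 39.9
now axes [-0.48 -0.04  0.25]
roll -0.009 then axes [-0.48 -0.04  0.25] q6 -0.63
```

```bash
python3 -m pendant '[{"xyz":[-0.3,-0.03,0.1],"roll":0,"claw":40},{"xyz":[-0.18,-0.02,0.2],"roll":0,"claw":40},{"xyz":[0,0,0.1],"roll":0,"claw":40}]';python3 wp.py 0.5 0 89 2.26
```

```text
clock: 37.75
eef_pos: [0.504, 0.0764, 0.1176]
ee_rot: [3.094, 0.066, 2.248]
force: [-0.1, -0.0, 0.0]
finger_gap: 0.47
carrier [  0.7   1.  117.6] F_c [np.float64(-0.0), np.float64(0.1), np.float64(0.0)]
(0.5, 0.0, 89.0) -> [0.5049 0.0761 0.089 ]
t 37.8 tcp [0.504  0.0764 0.1176] rpy [3.094 0.066 2.248] F [-0.1 -0.   0. ] gap 40.1
now axes [ 0.04 -0.03  0.95]
roll -0.012 then axes [ 0.04 -0.03  0.95] q6 -0.66
```

```bash
python3 -m pendant '[{"xyz":[0.03,-0.02,0.4],"roll":0,"claw":40},{"xyz":[0,0,0.4],"roll":0,"claw":40},{"xyz":[0,0,0.12],"roll":0,"claw":40},{"xyz":[0,0,0],"roll":0,"claw":20},{"xyz":[0,0,0],"roll":0,"claw":4},{"xyz":[0,0,0],"roll":0,"claw":4},{"xyz":[0,0,0],"roll":0,"claw":4},{"xyz":[0,0,0],"roll":0,"claw":4}]' 40;python3 wp.py 0.5 0 89 1.5075
```

```text
clock: 38.55
eef_pos: [0.5074, 0.0788, 0.0864]
ee_rot: [3.086, 0.064, 2.241]
force: [1.6, 0.5, -2.1]
finger_gap: 0.127
carrier [ 3.4 -2.3 86.4] F_c [np.float64(0.6), np.float64(-1.6), np.float64(-2.1)]
(0.5, 0.0, 89.0) -> [0.5049 0.0761 0.089 ]
t 38.5 tcp [0.5074 0.0788 0.0864] rpy [3.086 0.064 2.241] F [ 1.6  0.5 -2.1] gap 10.8
now axes [-0.03 -0.11 -0.09]
roll 0.733 then axes [-0.1  -0.07 -0.09] q6 -0.65
```

```bash
python3 -m pendant '[{"xyz":[0,0,0],"roll":0.12,"claw":4},{"xyz":[0,0,0],"roll":0.15,"claw":4},{"xyz":[0,0,0],"roll":0.15,"claw":4},{"xyz":[0,0,0],"roll":0.15,"claw":4},{"xyz":[0,0,0],"roll":0.13,"claw":4}]';python3 wp.py 0.5 0 89 1.5075
```

```text
clock: 39.05
eef_pos: [0.5081, 0.0792, 0.0865]
ee_rot: [3.056, 0.012, 1.529]
force: [2.4, -0.3, -4.6]
finger_gap: 0.126
carrier [ 3.7 -3.  86.5] F_c [np.float64(-0.1), np.float64(-2.4), np.float64(-4.6)]
(0.5, 0.0, 89.0) -> [0.5049 0.0761 0.089 ]
t 39.0 tcp [0.5081 0.0792 0.0865] rpy [3.056 0.012 1.529] F [ 2.4 -0.3 -4.6] gap 10.8
now axes [-0.11 -0.09 -0.09]
roll 0.022 then axes [-0.11 -0.09 -0.09] q6 0.06
```

```bash
python3 -m pendant '[{"xyz":[0,0,0],"roll":0.02,"claw":4},{"xyz":[0,0,0],"roll":0,"claw":4}]';python3 wp.py 0.5 0 89 1.5075;python3 -m pendant '[{"xyz":[0,0,0],"roll":0,"claw":40},{"xyz":[0,0,0],"roll":0,"claw":40},{"xyz":[0,0,-0.3],"roll":0,"claw":40},{"xyz":[0,0,-0.8],"roll":0,"claw":40},{"xyz":[-0.3,0,-0.9],"roll":0,"claw":20},{"xyz":[-0.7,0,-0.9],"roll":0,"claw":0},{"xyz":[-0.9,0,0],"roll":0,"claw":0},{"xyz":[-0.9,0,0],"roll":0,"claw":0}]';python3 -m pendant '[{"xyz":[-0.9,-0.2,0],"roll":0,"claw":0},{"xyz":[-0.8,-0.2,0],"roll":0,"claw":0},{"xyz":[-0.3,-0.1,0],"roll":0,"claw":0}]'
cat > see.py <<'E'
from wp import *
c,s=np.cos(p[2]),np.sin(p[2])
def cx(w): d=w[:2]-p[:2];return (1000*np.array([c*d[0]+s*d[1],-s*d[0]+c*d[1]])).round(1)
import sys;t=sys.argv[1]
for n,box in(('scene',(275,170,305,198)),('top',(265,172,295,195))):
    im=env.camera(n);cv2.imwrite(f'pics/{n[0]}{t}.png',im);x0,y0,x1,y1=box;g=im[y0:y1,x0:x1].astype(int);R=g[...,2]-g[...,:2].max(2)
    k,l,st_,ce=cv2.connectedComponentsWithStats((R>25).astype(np.uint8))
    for i in range(1,k):
        yy,xx=np.where(l==i);w=R[yy,xx];u=np.array([(xx*w).sum()/w.sum()+x0,(yy*w).sum()/w.sum()+y0])
        print(n,'red',u.round(1),st_[i,4],'z102',cx(back(n,u,.102)),'z78',cx(back(n,u,.078)))
for tt in(-.2,0.,.2,.4): print(tt,[(proj(n,c2w(p,(-14*np.cos(tt),-14*np.sin(tt),102)))[0]).round(1) for n in('scene','top')])
E
python3 see.py 13; python3 wp.py -150.5 57 100
```

```text
clock: 39.25
eef_pos: [0.5082, 0.0791, 0.0866]
ee_rot: [3.055, 0.01, 1.509]
force: [3.1, 1.3, -4.0]
finger_gap: 0.131
carrier [ 3.7 -3.1 86.6] F_c [np.float64(1.5), np.float64(-3.0), np.float64(-4.0)]
(0.5, 0.0, 89.0) -> [0.5049 0.0761 0.089 ]
t 39.2 tcp [0.5082 0.0791 0.0866] rpy [3.055 0.01  1.509] F [ 3.1  1.3 -4. ] gap 11.2
now axes [-0.11 -0.1  -0.09]
roll 0.002 then axes [-0.11 -0.09 -0.09] q6 0.08
clock: 40.05
eef_pos: [0.4961, -0.0033, 0.1827]
ee_rot: [3.052, 0.011, 1.524]
force: [0.5, 0.5, -0.8]
finger_gap: -0.001
clock: 40.35
eef_pos: [0.4793, -0.0666, 0.1869]
ee_rot: [3.046, 0.013, 1.525]
force: [-0.2, 0.6, 0.3]
finger_gap: -0.001
scene red [290.  186.1] 15 z102 [-24.6  14.3] z78 [  6.9 -25.8]
scene red [295.5 192. ] 2 z102 [-62.2  38.2] z78 [-32.4  -0.8]
top red [278.6 181.7] 12 z102 [-5.4 -2.3] z78 [-4.1 -7.1]
top red [285.5 183.5] 4 z102 [-31.    2.2] z78 [-30.1  -2.6]
top red [292.9 190.6] 29 z102 [-60.3  25.6] z78 [-59.9  21.2]
-0.2 [array([289.4, 183.8]), array([280.8, 183.2])]
0.0 [array([290.1, 183.5]), array([280.9, 182.5])]
0.2 [array([290.5, 183.2]), array([280.9, 181.7])]
0.4 [array([290.8, 182.8]), array([280.8, 181. ])]
carrier [-142.7   16.4  186.5] F_c [np.float64(0.2), np.float64(-0.1), np.float64(0.2)]
(-150.5, 57.0, 100.0) -> [ 0.4385 -0.071   0.1   ]
t 40.5 tcp [ 0.4795 -0.0658  0.1865] rpy [3.046 0.012 1.525] F [0.1 0.2 0.2] gap -0.3
now axes [-0.2  -1.63  2.74]
```

Run:
```python
import cv2,numpy as np
a=cv2.imread('pics/s13.png');b=cv2.imread('pics/t13.png')
A=cv2.resize(a[172:217,268:338],(700,450),interpolation=cv2.INTER_CUBIC)
B=cv2.resize(b[170:200,265:300],(175,150),interpolation=cv2.INTER_CUBIC);A=np.vstack([A,np.zeros((150,700,3),np.uint8)]);A[450:600,:175]=B
s=cv2.imread('pics/scene0.png');c=cv2.resize(a[170:270,240:440],(500,150),interpolation=cv2.INTER_AREA)
A[450:600,190:690]=c
cv2.imwrite('pics/v13.png',A)
```

```text
(no output)
```

View pics/v13.png

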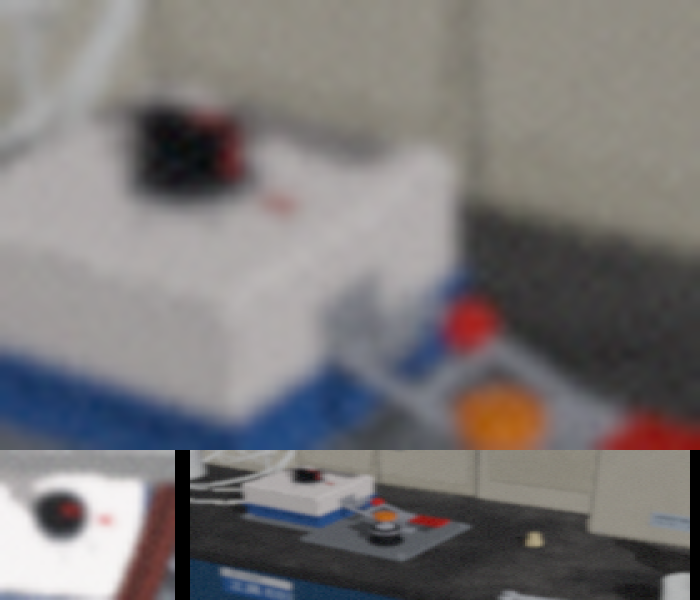

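```bash
python3 -m pendant '[{"xyz":[-0.1,-0.5,0.3],"roll":0,"claw":0},{"xyz":[-0.1,-0.7,0.6],"roll":0,"claw":0},{"xyz":[0,-0.4,0.8],"roll":0,"claw":0},{"xyz":[0,-0.05,0.6],"roll":0,"claw":0},{"xyz":[0,0,0.2],"roll":0,"claw":0}]';python3 wp.py -150.5 57 70
```

```text
clock: 40.95
eef_pos: [0.4388, -0.0669, 0.108]
ee_rot: [3.04, 0.011, 1.528]
force: [0.1, -0.9, -0.2]
finger_gap: -0.0
carrier [-146.4   57.   108. ] F_c [np.float64(-0.9), np.float64(-0.2), np.float64(-0.2)]
(-150.5, 57.0, 70.0) -> [ 0.4385 -0.071   0.07  ]
t 41.0 tcp [ 0.4388 -0.0669  0.108 ] rpy [3.04  0.011 1.528] F [ 0.1 -0.9 -0.2] gap -0.0
now axes [-0.12 -0.13  1.26]
```

```bash
python3 -m pendant '[{"xyz":[-0.1,-0.1,0.4],"roll":0,"claw":0},{"xyz":[-0.03,-0.03,0.5],"roll":0,"claw":0},{"xyz":[0,0,0.3],"roll":0,"claw":0}]';python3 wp.py -150.5 57 55
```

```text
clock: 41.25
eef_pos: [0.4405, -0.0702, 0.0719]
ee_rot: [3.036, 0.012, 1.531]
force: [-0.2, -0.5, 0.0]
finger_gap: 0.001
carrier [-149.6   55.1   71.9] F_c [np.float64(-0.6), np.float64(0.1), np.float64(0.0)]
(-150.5, 57.0, 55.0) -> [ 0.4385 -0.071   0.055 ]
t 41.2 tcp [ 0.4405 -0.0702  0.0719] rpy [3.036 0.012 1.531] F [-0.2 -0.5  0. ] gap 0.1
now axes [-0.02 -0.12  0.55]
```

```bash
python3 -m pendant '[{"xyz":[-0.02,-0.06,0.15],"roll":0,"claw":0},{"xyz":[0,-0.03,0.15],"roll":0,"claw":0},{"xyz":[0,0,0.12],"roll":0,"claw":0},{"xyz":[0,0,0.08],"roll":0,"claw":0}]';python3 wp.py -150.5 57 55
```

```text
clock: 41.65
eef_pos: [0.4398, -0.0707, 0.0568]
ee_rot: [3.038, 0.011, 1.532]
force: [-8.1, 1.4, 12.0]
finger_gap: -0.001
carrier [-150.1   55.7   56.8] F_c [np.float64(0.9), np.float64(8.1), np.float64(12.0)]
(-150.5, 57.0, 55.0) -> [ 0.4385 -0.071   0.055 ]
t 41.6 tcp [ 0.4398 -0.0707  0.0568] rpy [3.038 0.011 1.532] F [-8.1  1.4 12. ] gap -0.1
now axes [-0.01 -0.05  0.06]
```

```bash
python3 -m pendant '[{"xyz":[0,0,0.08],"roll":0,"claw":0},{"xyz":[0,0,0.06],"roll":0,"claw":0}]';python3 wp.py -150.5 57 55
```

```text
clock: 41.85
eef_pos: [0.4399, -0.0708, 0.0547]
ee_rot: [3.04, 0.011, 1.533]
force: [-12.2, 3.5, 24.6]
finger_gap: 0.003
carrier [-150.2   55.6   54.7] F_c [np.float64(2.7), np.float64(12.4), np.float64(24.6)]
(-150.5, 57.0, 55.0) -> [ 0.4385 -0.071   0.055 ]
t 41.9 tcp [ 0.4399 -0.0708  0.0547] rpy [3.04  0.011 1.533] F [-12.2   3.5  24.6] gap 0.2
now axes [-0.01 -0.05 -0.01]
```

```bash
python3 -m pendant '[{"xyz":[0,0,-0.2],"roll":0,"claw":0},{"xyz":[0,0,-0.4],"roll":0,"claw":0},{"xyz":[0,0,-0.8],"roll":0,"claw":0},{"xyz":[0,0,-1],"roll":0,"claw":0},{"xyz":[0,0,-1],"roll":0,"claw":0},{"xyz":[0,0,-1],"roll":0,"claw":0},{"xyz":[0,0,-0.5],"roll":0,"claw":0},{"xyz":[0,0,0],"roll":0,"claw":0}]';python3 see.py 14
python3 - <<'E'
from wp import *
st()
def blob(im,m,box):
    x0,y0,x1,y1=box;k,l,s,c=cv2.connectedComponentsWithStats(m[y0:y1,x0:x1].astype(np.uint8))
    return [((c[i]+[x0,y0]).round(1).tolist(),int(s[i,4])) for i in range(1,k) if s[i,4]>10]
for f in('scene0','s13','s14'):
    im=cv2.imread(f'pics/{f}.png').astype(int);B,G,R=im[...,0],im[...,1],im[...,2]
    print(f,'orange',blob(im,(R>170)&(G>70)&(G<170)&(B<90),(290,190,340,235)),'red',blob(im,(R>110)&(G<70)&(B<70),(290,175,350,225)))
    print('  blue cap',blob(im,(B>120)&(R<60)&(G<110),(440,190,500,225)))
t0=cv2.imread('pics/scene0.png');t=cv2.imread('pics/s14.png')
for b in((425,235,460,290),(445,205,485,275),(340,225,415,275)): print(b,np.abs(t0[b[1]:b[3],b[0]:b[2]].astype(int)-t[b[1]:b[3],b[0]:b[2]]).mean().round(1))
caps('scene',t,(330,225,420,270))
print('red lever exp', proj('scene',c2w(p,(-160,0,36))).round(1),'ball',proj('scene',c2w(p,(-103.7,0,53.8))).round(1))
E
```

```text
clock: 42.65
eef_pos: [0.4262, -0.0693, 0.2099]
ee_rot: [3.035, 0.013, 1.533]
force: [0.2, -0.7, -0.1]
finger_gap: 0.0
scene red [295.5 192. ] 2 z102 [-62.2  38.2] z78 [-32.4  -0.8]
top red [278.5 181.5] 4 z102 [-4.9 -2.9] z78 [-3.6 -7.8]
top red [285.1 183.5] 6 z102 [-29.4   2.3] z78 [-28.5  -2.5]
-0.2 [array([289.4, 183.8]), array([280.8, 183.2])]
0.0 [array([290.1, 183.5]), array([280.9, 182.5])]
0.2 [array([290.5, 183.2]), array([280.9, 181.7])]
0.4 [array([290.8, 182.8]), array([280.8, 181. ])]
t 42.8 tcp [ 0.4251 -0.0688  0.2073] rpy [3.039 0.012 1.533] F [ 0.9 -0.4 -0.5] gap -0.0
scene0 orange [([318.3, 214.4], 20)] red []
  blue cap [([468.8, 215.1], 81)]
s13 orange [] red [([314.6, 203.9], 16), ([335.5, 217.2], 72)]
  blue cap [([469.7, 213.0], 121)]
s14 orange [] red [([314.6, 203.9], 16), ([335.6, 217.2], 71)]
  blue cap [([469.8, 213.0], 121)]
(425, 235, 460, 290) 6.6
(445, 205, 485, 275) 15.3
(340, 225, 415, 275) 20.1
scene [414.2 225.7] [76, 0, 14, 3, 27] [ 0.552 -0.314  0.034]
scene [377.9 229.8] [47, 2, 3, 6, 16] [ 0.485 -0.234  0.034]
scene [371.4 267.9] [35, 40, 18, 5, 47] [ 0.315 -0.29   0.034]
red lever exp [[331.5 215.1]] ball [[315.2 205. ]]
```

```bash
python3 -m pendant '[{"xyz":[-0.5,0,-0.2],"roll":0,"claw":0},{"xyz":[-0.9,0,-0.2],"roll":0,"claw":0},{"xyz":[-0.9,0,0],"roll":0,"claw":0},{"xyz":[-0.9,0,0],"roll":0,"claw":0},{"xyz":[-0.9,0,0],"roll":0,"claw":0},{"xyz":[-0.5,0,0],"roll":0,"claw":0},{"xyz":[0,0,0],"roll":0,"claw":0},{"xyz":[0,0,0],"roll":0,"claw":0}]';python3 see.py 15
python3 - <<'E'
from wp import *
for f in('s10','s12','s13','s15'):
    im=cv2.imread(f'pics/{f}.png').astype(int)[195:235,295:345];B,G,R=im[...,0],im[...,1],im[...,2]
    m=((R-B>50)&(G-B>15)&(G>60));yy,xx=np.where(m);print(f,'orange',(xx.mean()+295).round(1),(yy.mean()+195).round(1),m.sum())
E
```

```text
clock: 43.55
eef_pos: [0.413, -0.2075, 0.2059]
ee_rot: [3.057, -0.0, 1.534]
force: [-0.2, 0.3, 0.6]
finger_gap: -0.004
scene red [289.8 185.6] 15 z102 [-22.2  12.2] z78 [  9.4 -27.9]
scene red [295.5 192. ] 2 z102 [-62.2  38.3] z78 [-32.4  -0.8]
top red [278.7 181.7] 13 z102 [-5.8 -2.2] z78 [-4.5 -7. ]
top red [285.5 183.5] 4 z102 [-31.1   2.1] z78 [-30.2  -2.7]
-0.2 [array([289.4, 183.8]), array([280.8, 183.2])]
0.0 [array([290.1, 183.5]), array([280.9, 182.5])]
0.2 [array([290.5, 183.2]), array([280.9, 181.7])]
0.4 [array([290.8, 182.8]), array([280.8, 181. ])]
s10 orange 317.7 213.8 48
s12 orange 317.6 213.8 49
s13 orange 317.7 213.8 50
s15 orange 317.6 213.7 49
```

```bash
python3 -c "
from station import env
print(env.close_job())"
```

```text
the job is handed in; nothing more can be done
None
```

I finished every step in the order asked and handed the job in at about 44 s. My last checks agree with that, except that the valve angle is only known to about ±0.1 rad.

- **Jars:** I found three on the bench and stood each upright in its own pocket. The last look inside, just before closing the lid, showed all three standing. No jar caps were left on the bench afterwards.
- **Lid:** It is shut; its top measured 77.5 mm high against 78 expected.
- **Latch:** On the first try the loop's bar came to rest on top of the keeper's lip. Raising the lever let it drop in behind. With the lever pressed flat, the grip ball sat within about 2 mm of where it should be when locked. It had not moved after the later steps.
- **Valve:** I turned it about 0.73 rad with the bar held square in the gripper. The camera estimates of the remaining error run from -0.05 to +0.08 rad.
- **Pump:** I pushed the knob down about 12 mm until the force reached 25 N. That is above the 14 N of the stiff stage, so it reached the end. Its orange top then returned to the same place in the image.
- **Bottles and beaker:** The arm never touched them. The acid bottle's cap was in place in the last picture, but the crude before-and-after comparison of that area was muddied by the arm. I did not check the beaker or the reagent bottle separately at the end.

Two things went less well. The fingertip force peaked at 53 N when the lever bottomed out, and at 38 N when the lid closed. The limits are 40 N for the gripper's body and 120 N at the wrist. The tool had also tilted about 0.1 rad by the end, from small position drift in each move.

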